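# Fetch the spice tins from behind the jars

### The job

In the wooden crate two tall glass jars stand in the way of two spice tins: first stand both jars aside on the marble board, then press the red-lidded tin into the red holder and the blue-lidded tin into the blue holder until each clicks fully home. Only then put each jar back in the crate on the very spot where that jar stood at the start. Set the jars down gently and upright, and do not disturb the mug or the pepper mill.

Things in the scene. Friction and masses are not known exactly. Their poses are not given: they have to be found in the camera images.
- jar_green: Tall closed storage jar of dark green glass, 58 mm in diameter and 130 mm tall, with a green lid on top that is 48 mm in diameter and 34 mm tall (overall 164 mm); take it by the lid. About 0.3 kg. At the start it stands upright in the near half of the crate, in front of the tins. Origin: centre of its underside, z up along its axis.
- jar_amber: Tall closed storage jar of amber-brown glass, 58 mm in diameter and 130 mm tall, with an orange-yellow lid on top that is 48 mm in diameter and 34 mm tall (overall 164 mm); take it by the lid. About 0.3 kg. At the start it stands upright in the near half of the crate, in front of the tins. Origin: centre of its underside, z up along its axis.
- tin_red: Spice tin, upright steel cylinder 44 mm in diameter, 76 mm tall, with a red lid (the top 12 mm, same diameter); 0.12 kg. Starts in the far half of the crate, behind the jars. Origin: centre of its underside. A groove 2.5 mm deep runs round it 10 to 16 mm above the underside; bottom edge chamfered 4 mm.
- tin_blue: Spice tin, upright steel cylinder 44 mm in diameter, 76 mm tall, with a blue lid (the top 12 mm, same diameter); 0.12 kg. Starts in the far half of the crate, behind the jars. Origin: centre of its underside. A groove 2.5 mm deep runs round it 10 to 16 mm above the underside; bottom edge chamfered 4 mm.
- holder_red: Red block fixed to the table, 72 x 72 x 32 mm high, its top open as a square well 49 mm wide with a 6 mm chamfer at the mouth. Origin: centre of its underside; well floor 4 mm above it. Four sprung balls in the walls, 17 mm up, catch a tin with its underside 15 to 19 mm up; held upright and pressed straight down with 8 to 15 N it clicks down to the floor (lid top then 80 mm above the table).
- holder_blue: Blue block fixed to the table, 72 x 72 x 32 mm high, its top open as a square well 49 mm wide with a 6 mm chamfer at the mouth. Origin: centre of its underside; well floor 4 mm above it. Four sprung balls in the walls, 17 mm up, catch a tin with its underside 15 to 19 mm up; held upright and pressed straight down with 8 to 15 N it clicks down to the floor (lid top then 80 mm above the table).
- board: Marble board lying fixed on the table, the side area for the jars: 220 mm along its x, 130 mm along its y, 12 mm thick. Origin: centre of its underside, so its top is 12 mm above the origin.
- crate: Low open wooden crate, fixed: 170 mm along its x, 220 mm along its y, walls 45 mm high and 8 mm thick, inner floor 8 mm above the origin. Origin: centre of its underside. Jars stand in its -x half (towards the robot), tins in its +x half, 64 mm behind the jars (centre to centre) and about 104 mm apart; the jars hem in a gripper that reaches for a tin.
- mug: White mug, 76 mm in diameter and 85 mm tall with a handle to its +y; loose bystander beyond the crate, to be left alone. Origin: centre of its underside.
- mill: Wooden pepper mill, up to 54 mm in diameter and 155 mm tall; loose bystander beyond the crate, to be left alone. Origin: centre of its underside.
Mind the look-alikes: they are no part of the job. Leave any pink or purple look-alike of the jar_amber alone.

How it is judged (in metres and radians):
On the way, in this order (a step that is already met when the one before it is completed fails the run):
1. both jars stand released and upright on the marble board (x of jar_green in the frame of board between -0.1 and 0.1 m and y of jar_green in the frame of board between -0.06 and 0.06 m and z of jar_green in the frame of board between 0.006 and 0.016 m and angle between each of jar_green, jar_amber's own z axis and vertical below 0.1 rad and linear speed of each of jar_green, jar_amber below 0.03 m/s and contact force between the fingers and jar_green below 0.1 N and x of jar_amber in the frame of board between -0.1 and 0.1 m and y of jar_amber in the frame of board between -0.06 and 0.06 m and z of jar_amber in the frame of board between 0.006 and 0.016 m and contact force between the fingers and jar_amber below 0.1 N), for 0.2 s.
2. each tin is clicked fully home in the holder of its colour (z of tin_red in the frame of holder_red below 0.007 m and horizontal distance between tin_red and holder_red below 0.005 m and angle between each of tin_red, tin_blue's own z axis and vertical below 0.08 rad and z of tin_blue in the frame of holder_blue below 0.007 m and horizontal distance between tin_blue and holder_blue below 0.005 m), for 0.2 s.
At the end, for the whole second after the job is handed in: Each tin sits on the floor of the holder of its own colour (underside within 3 mm of the well floor, within 5 mm of centre, leaning less than 0.08 rad); each jar stands upright (within 0.1 rad) within 15 mm of where that same jar stood at the start; all at rest and released (all of step 2 and distance of each of jar_green, jar_amber from where it was at the start of the episode below 0.015 m and angle between each of jar_green, jar_amber's own z axis and vertical below 0.1 rad and linear speed of each of jar_green, jar_amber, tin_red, tin_blue below 0.02 m/s); the robot touches nothing.
It fails at once if a jar is tipped over (leans more than 0.6 rad) (angle between any of jar_green, jar_amber's own z axis and vertical above 0.6 rad).
It fails at once if a jar is dropped or thrown: faster than 0.6 m/s while the fingers do not touch it ((linear speed of jar_green above 0.6 m/s and contact force between the fingers and jar_green below 0.05 N) or (linear speed of jar_amber above 0.6 m/s and contact force between the fingers and jar_amber below 0.05 N)).
It fails at once if the white mug is shifted by more than 30 mm or tipped over (distance of mug from where it was at the start of the episode above 0.03 m or angle between mug's own z axis and vertical above 0.5 rad).
It fails at once if the pepper mill is shifted by more than 30 mm or tipped over (distance of mill from where it was at the start of the episode above 0.03 m or angle between mill's own z axis and vertical above 0.5 rad).
It also fails if it takes over 141 s, if anything falls off the work surface, if the arm or the gripper's body presses on something with over 40 N, if the wrist force passes 120 N, or if a joint passes its speed limit or range.

### The arm

A 7-joint arm with a two-finger parallel gripper is mounted at the origin on the work surface. World frame = base frame: x ahead of the robot, y to its left, z up, the work surface at z = 0. Lengths are in m, angles in degrees, forces in N, time in s.
With the tool pointing down it reaches from about 0.425 to 0.875 m from the base axis. Payload 4.7 kg.
Tool frame: the origin (TCP) lies on the centre line of the jaws, within the pads' length; the fingertips stand 14 mm ahead of it and the grasp point (between the pads) lies 5 mm behind it; z points along the fingers, y is the line along which they close (so a half turn about z gives the same grasp; the last joint's range is limited). The gripper opens to 87 mm and grips with 3 to 60 N. Pads are 19 mm wide; open, the fingers measure 117 mm over their backs; the gripper's body (75 mm by 190 mm) begins 51 mm behind the grasp point.
Start: joints at [70.078, 18.392, -4.016, 83.108, 1.295, 78.541, -3.26], TCP at [0.23, -0.608, 0.237] pointing down, gripper open.
Joint ranges: [-163.93, 163.93], [-17.29, 119.83], [-79.2, 71.16], [3.27, 140.29], [-89.18, 269.18], [5.43, 117.66], [-154.24, 154.24]. Speed limits (degrees/s): [147.25, 147.25, 180, 180, 180, 180, 180].

### API

Orientations are given as [roll, pitch, yaw] about the fixed x, y, z axes, in that order (R = Rz(yaw) Ry(pitch) Rx(roll)).
In Python, from cell import env gives the robot as it stands.
- The arm moves only by the tool jog_arm, never from a script. Its argument "motion" is a list that holds one entry, the list of rows, each a list of 7 numbers: the shift along the tool's x, y, z in units of 0.1 m (1.0 is 0.1 m), then the turn, a rotation vector about the tool's x, y, z in units of 180 degrees (1.0 is 180 degrees), then the closure, from 0 (fully open) to 1 (shut). A call has 1 to 5 rows; each row is the pose to reach, as a shift and turn from the pose commanded when the call began, along the tool's axes at that moment, turning the shorter way round; what a row does not reach only later rows make up. A row lasts 1/10 s, in which the tool goes at most 50 mm and 8.59 degrees, less where a joint would pass 70% of its speed; a pose out of reach is approached as far as the arm can. A call with a number of a shift or a turn outside -1 to 1 is refused whole. A call with a gripper value outside its range is refused whole. The fingers move at their own pace and stop on an object; "grip_force" is the grip in N (left out, the last holds). Time passes only in rows, so rows that repeat a pose let the fingers close. It gives the time, the measured TCP pose, the force, the opening and the grip force at its end, in the units of the state.
- env.get_obs(): the state, without advancing time (a new reading comes with each control period).
- env.read_camera(name): name is "scene" or "top"; returns (picture, depth): 480x640x3 uint8, red, green, blue; 480x640 float32, m along the optical axis (not along the pixel's ray), 0 where there is no reading.
- env.camera_info(name): a dict with "camera_matrix" (3x3 intrinsics, pixels), "k1" (the pictures are not rectified: a ray, as slopes to the right and down, at radius r is drawn at 1 + k1 r^2 times it, then the intrinsics apply), "origin" and "orientation" of the camera in the world. Camera axes: x right, y down, z forward; pixel columns grow to the right and rows downward; lengths in m; the calibration is good to about 2 mm. A picture is of the moment at which its call begins. camera_info takes no time and is no camera call.
- env.sign_off(): hands the job in; it is judged then, once.
The state is a dict: "time_s": time; "qpos": joint angles; "joint_velocities": joint speeds; "effort": joint torques, N m; "tool_pos": TCP position; "tool_rot": TCP orientation; "force": force on the tool from outside, world axes, zero at the start; "wrist_torque": the same for the moment, N m; "grip_width": finger opening in m; "grasp_force": force on a finger pad.
Only numpy, scipy, OpenCV 4.12 (cv2) and the standard library are available. Lean on these libraries where they do the work, as an engineer would, in place of code of your own. Each camera call takes 0.05 s, during which the arm holds its last target. There are 200 camera calls.

## Working session

There is one attempt and no reset: what is moved stays moved. The work goes in short steps, Python scripts to look and compute and a tool call to move; the robot and the scene stay as the last step left them, time stands still between calls to the robot, and variables do not carry over. Pictures are saved under pics/ and viewed, at most 14 in all, crops included, and the job is handed in when it is done.

Besides the shell and the picture viewer there is one more tool, called after "Call:" by a JSON object that holds its "op" and its "data". jog_arm: Moves the arm, as the interface text tells. Shifts and turns lie within -1 to 1; 1 stands for 0.1 m of shift or 180 degrees of turn. Its arguments: {"type":"object","properties":{"motion":{"type":"array","items":{"type":"array","items":{"type":"array","items":{"type":"number"}}}},"grip_force":{"type":"number"}},"required":["motion"]}

```bash
mkdir -p pics; cat > h.py <<'E'
from cell import env
import numpy as np, cv2
from scipy.spatial.transform import Rotation as R
def cam(n):
    i=env.camera_info(n); return i
def rot(i):
    o=np.array(i["orientation"])
    return o if o.shape==(3,3) else R.from_euler('xyz',o,degrees=True).as_matrix()
def rays(i,px):
    K=np.array(i["camera_matrix"]);k=i["k1"]
    d=(np.atleast_2d(px)-[K[0,2],K[1,2]])/[K[0,0],K[1,1]]
    u=d.copy()
    for _ in range(20): u=d/(1+k*(u**2).sum(1,keepdims=True))
    return np.c_[u,np.ones(len(u))]@rot(i).T
def plane(i,px,z):
    v=rays(i,px);o=np.array(i["origin"]);return o+v*((z-o[2])/v[:,2:3])
def cloud(i,dep):
    ys,xs=np.mgrid[0:480,0:640];v=rays(i,np.c_[xs.ravel(),ys.ravel()].astype(float))
    return (np.array(i["origin"])+v*dep.reshape(-1,1)).reshape(480,640,3)
E
python3 - <<'E'
from h import *
for n in("scene","top"):
    p,d=env.read_camera(n);np.savez(f'{n}0.npz',p=p,d=d);cv2.imwrite(f'pics/{n}0.png',p[:,:,::-1]);print(n,env.camera_info(n))
print(env.get_obs())
E
```

```text
scene {'camera_matrix': array([[518.39349934,   0.        , 319.50254862],
       [  0.        , 518.39349934, 240.30427606],
       [  0.        ,   0.        ,   1.        ]]), 'k1': -0.03575832236105972, 'origin': array([1.22558166, 0.67578348, 0.79484344]), 'orientation': array([-130.25916804,    0.60014755,  135.93705855])}
top {'camera_matrix': array([[539.77875506,   0.        , 329.78678092],
       [  0.        , 539.77875506, 234.33145106],
       [  0.        ,   0.        ,   1.        ]]), 'k1': -0.05142689714160366, 'origin': array([0.33967805, 0.02805136, 1.27599682]), 'orientation': array([-167.46980602,   -0.30922342,  -95.57870082])}
{'time_s': 0.1, 'qpos': array([70.07811713, 18.43388524, -4.01541211, 83.16885184,  1.29703315,
       78.53969081, -3.25982255]), 'joint_velocities': array([-0.03669949, -0.09953895,  0.01553873, -0.09785201, -0.00815025,
        0.02296161, -0.01800301]), 'effort': array([-2.25630629e-04, -4.92572701e+01, -4.05794727e-01, -3.13397741e+01,
       -6.42140536e-02,  3.96129827e-02,  3.35667494e-05]), 'tool_pos': array([ 0.22985009, -0.60750075,  0.23557312]), 'tool_rot': array([-1.79902916e+02,  7.48360344e-03,  2.07319744e+01]), 'force': array([ 0.31427496,  0.05539625, -0.1517944 ]), 'wrist_torque': array([-0.04084636,  0.02603906, -0.02019697]), 'grasp_force': 0.0, 'grip_width': 0.08691049793987184}
```

View pics/top0.png

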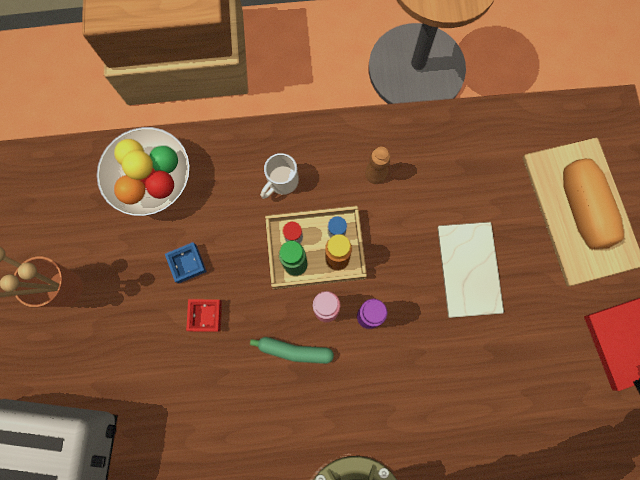

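View pics/scene0.png

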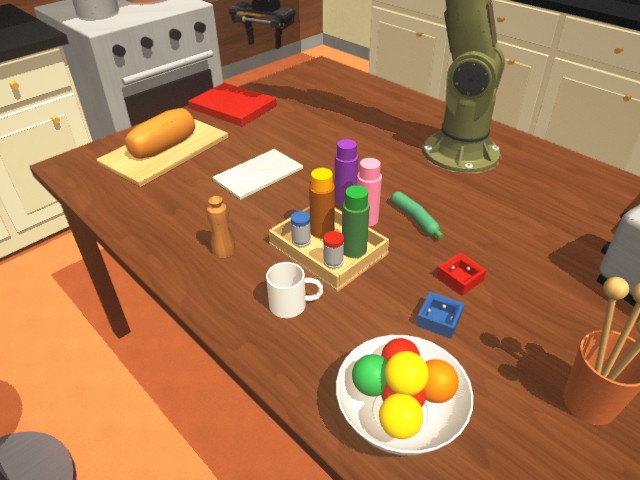

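The top view shows the green lid at (292,250), amber (339,245), red tin (292,230), blue tin (337,226), blue holder (186,263), red holder (204,315) and board (470,270). The mug is at (281,175), the mill at (379,165), and the pink and purple look-alikes at (326,305) and (373,313). The scene view agrees.

```bash
cat > m.py <<'E'
from h import *
import sys
def hsvmask(p,lo,hi,smin=120,vmin=60):
    h=cv2.cvtColor(p,cv2.COLOR_RGB2HSV);H=h[...,0].astype(int)
    m=((H>=lo)&(H<=hi)) if lo<=hi else ((H>=lo)|(H<=hi))
    return m&(h[...,1]>=smin)&(h[...,2]>=vmin)
C=dict(green=(50,75),amber=(18,32),red=(172,6),blue=(100,120))
def top(p,d,col,z,box,tol=.008):
    """centre of the level top face at height z, from camera 'top'"""
    i=env.camera_info("top");P=cloud(i,d)
    m=hsvmask(p,*C[col])&(abs(P[...,2]-z)<tol)
    b=np.zeros_like(m);x0,y0,x1,y1=box;b[y0:y1,x0:x1]=1;m&=b
    c=max(cv2.findContours(m.astype(np.uint8),cv2.RETR_EXTERNAL,cv2.CHAIN_APPROX_NONE)[0],key=cv2.contourArea)
    W=plane(i,c[:,0].astype(float),z)
    r=cv2.minAreaRect((W[:,:2]*1000).astype(np.float32));e=cv2.minEnclosingCircle((W[:,:2]*1000).astype(np.float32))
    zz=np.median(P[...,2][m])
    return r,e,zz,m.sum()
E
python3 - <<'E'
from m import *
f=np.load('top0.npz');p,d=f['p'],f['d']
for n,col,z,b in [("jg","green",.172,(270,230,315,275)),("ja","amber",.172,(318,225,360,275)),("tr","red",.084,(275,215,310,245)),("tb","blue",.084,(322,210,352,240)),("hb","blue",.032,(160,235,215,290)),("hr","red",.032,(180,290,230,340))]:
    r,e,zz,k=top(p,d,col,z,b);print(n,np.round(r[0],1),np.round(r[1],1),round(r[2],1),"circ",np.round(e[0],1),round(e[1],1),"z",round(float(zz),4),k)
i=env.camera_info("top");P=cloud(i,d)
def blob(n,m,z):
    c=max(cv2.findContours(m.astype(np.uint8),cv2.RETR_EXTERNAL,cv2.CHAIN_APPROX_NONE)[0],key=cv2.contourArea)
    W=plane(i,c[:,0].astype(float),z)*1000
    r=cv2.minAreaRect(W[:,:2].astype(np.float32));print(n,np.round(r[0],1),np.round(r[1],1),round(r[2],1),np.median(P[...,2][m]))
def box(x0,y0,x1,y1):
    b=np.zeros((480,640),bool);b[y0:y1,x0:x1]=1;return b
h=cv2.cvtColor(p,cv2.COLOR_RGB2HSV)
blob("board",box(420,210,515,330)&(h[...,2]>150)&(h[...,1]<90),.012)
blob("crate",box(250,195,380,300)&(abs(P[...,2]-.045)<.005),.045)
blob("mug",box(255,145,305,205)&(abs(P[...,2]-.085)<.006),.085)
blob("mill",box(360,140,400,190)&(P[...,2]>.14),.15)
blob("pink",box(305,285,345,325)&(P[...,2]>.155),.164)
blob("purple",box(355,295,392,335)&(P[...,2]>.155),.164)
E
```

```text
jg [554.8  83.2] [43.7 44.6] 85.1 circ [554.3  82.8] 23.7 z 0.1714 389
ja [558.  -16.5] [46.  44.7] 84.5 circ [558.2 -16.9] 23.7 z 0.1719 402
tr [619.9  80.3] [40.9 39.5] 84.5 circ [619.9  80.8] 21.6 z 0.0839 269
tb [621.7 -22.4] [36.4 39.7] 84.4 circ [621.8 -21.3] 21.4 z 0.0839 252
hb [581.4 339.8] [72.3 73.2] 17.5 circ [581.  340.7] 49.5 z 0.0304 496
hr [453.8 301.9] [75.7 68.4] 84.6 circ [453.8 302.9] 50.0 z 0.0305 535
board [ 503.8 -329.9] [130.4 220.6] 88.8 0.012033377381459376
crate [587.7  32.6] [170.5 219.6] 0.8 0.04425075848761306
mug [769.5  96.6] [76.7 73.6] 38.3 0.0843252964134733
mill [ 761.1 -133.3] [26.7 28.5] 83.3 0.14927217624821232
pink [441.2  21. ] [46.5 46.4] 39.4 0.16368300115176004
purple [415.7 -77. ] [46.3 46.3] 12.3 0.163671987900188
```

Call:
{"op": "jog_arm", "data": {"motion": [[[0,0,-0.1,0,0,-0.038,0],[0,0,-0.2,0,0,-0.076,0],[0,0,-0.3,0,0,-0.114,0],[0,0,-0.4,0,0,-0.152,0],[0,0,-0.4,0,0,-0.19,0]]]}}

```text
time_s: 0.6
tool_pos: [0.2303, -0.6084, 0.2777]
tool_rot: [179.9, 0.1, 55.2]
force: [-0.6, -0.6, 0.4]
grip_width: 0.087
grasp_force: 0.0
```

Call:
{"op": "jog_arm", "data": {"motion": [[[0,0,0,0,0,-0.039,0],[0,0,0,0,0,-0.078,0],[0,0,0,0,0,-0.117,0],[0,0,0,0,0,-0.156,0],[0,0,0,0,0,-0.195,0]]]}}

```text
time_s: 1.1
tool_pos: [0.2299, -0.6077, 0.2759]
tool_rot: [-180.0, -0.1, 90.3]
force: [0.8, -0.3, -0.4]
grip_width: 0.0869
grasp_force: 0.0
```

Call:
{"op": "jog_arm", "data": {"motion": [[[0.2,0.11,0,0,0,0,0],[0.4,0.22,0,0,0,0,0],[0.6,0.33,0,0,0,0,0],[0.8,0.44,0,0,0,0,0],[0.98,0.55,0,0,0,0,0]]]}}

```text
time_s: 1.6
tool_pos: [0.2854, -0.5087, 0.2761]
tool_rot: [-180.0, -0.0, 90.0]
force: [1.1, -0.5, 0.3]
grip_width: 0.087
grasp_force: 0.0
```

Call:
{"op": "jog_arm", "data": {"motion": [[[0.2,0.11,0,0,0,0,0],[0.4,0.22,0,0,0,0,0],[0.6,0.33,0,0,0,0,0],[0.8,0.44,0,0,0,0,0],[0.98,0.55,0,0,0,0,0]]]}}

```text
time_s: 2.1
tool_pos: [0.3405, -0.4105, 0.2763]
tool_rot: [-180.0, -0.0, 90.1]
force: [0.2, 0.4, 0.5]
grip_width: 0.087
grasp_force: 0.0
```

Call:
{"op": "jog_arm", "data": {"motion": [[[0.2,0.11,0,0,0,0,0],[0.4,0.22,0,0,0,0,0],[0.6,0.33,0,0,0,0,0],[0.8,0.44,0,0,0,0,0],[0.98,0.55,0,0,0,0,0]]]}}

```text
time_s: 2.6
tool_pos: [0.3953, -0.3125, 0.2764]
tool_rot: [-180.0, 0.0, 90.1]
force: [-0.8, -0.0, -0.6]
grip_width: 0.0868
grasp_force: 0.0
```

Call:
{"op": "jog_arm", "data": {"motion": [[[0.2,0.11,0,0,0,0,0],[0.4,0.22,0,0,0,0,0],[0.6,0.33,0,0,0,0,0],[0.8,0.44,0,0,0,0,0],[0.98,0.55,0,0,0,0,0]]]}}

```text
time_s: 3.1
tool_pos: [0.4502, -0.2144, 0.2764]
tool_rot: [-180.0, 0.0, 90.1]
force: [-0.4, -0.5, 0.0]
grip_width: 0.0869
grasp_force: 0.0
```

Call:
{"op": "jog_arm", "data": {"motion": [[[0.2,0.11,0,0,0,0,0],[0.4,0.22,0,0,0,0,0],[0.6,0.33,0,0,0,0,0],[0.8,0.44,0,0,0,0,0],[0.98,0.55,0,0,0,0,0]]]}}

```text
time_s: 3.6
tool_pos: [0.505, -0.1164, 0.2764]
tool_rot: [-180.0, 0.0, 90.0]
force: [0.9, -1.1, -0.4]
grip_width: 0.0868
grasp_force: 0.0
```

Call:
{"op": "jog_arm", "data": {"motion": [[[0.2,0.11,0,0,0,0,0],[0.4,0.22,0,0,0,0,0],[0.6,0.33,0,0,0,0,0],[0.8,0.44,0,0,0,0,0],[0.98,0.55,0,0,0,0,0]]]}}

```text
time_s: 4.1
tool_pos: [0.5599, -0.0185, 0.2763]
tool_rot: [-180.0, 0.0, 90.0]
force: [-0.3, -0.4, 0.1]
grip_width: 0.0873
grasp_force: 0.0
```

Call:
{"op": "jog_arm", "data": {"motion": [[[0,0,0,0,0,0,0],[0,0,0,0,0,0,0],[0,0,0,0,0,0,0]]]}}

```text
time_s: 4.4
tool_pos: [0.5593, -0.0211, 0.2763]
tool_rot: [-180.0, 0.1, 89.9]
force: [-0.8, -0.0, -0.4]
grip_width: 0.0868
grasp_force: 0.0
```

Call:
{"op": "jog_arm", "data": {"motion": [[[0.02,0,0.2,0,0,0,0],[0.04,-0.01,0.4,0,0,0,0],[0.04,-0.01,0.6,0,0,0,0],[0.04,-0.01,0.75,0,0,0,0],[0.04,-0.01,0.75,0,0,0,0]]]}}

```text
time_s: 4.9
tool_pos: [0.5572, -0.0171, 0.1994]
tool_rot: [-179.8, 0.0, 89.9]
force: [0.0, 0.3, 0.3]
grip_width: 0.0871
grasp_force: 0.0
```

Call:
{"op": "jog_arm", "data": {"motion": [[[0,0,0.12,0,0,0,0],[0,0,0.24,0,0,0,0],[0,0,0.36,0,0,0,0],[0,0,0.45,0,0,0,0],[0,0,0.45,0,0,0,0]]]}}

```text
time_s: 5.4
tool_pos: [0.5577, -0.0158, 0.1548]
tool_rot: [-179.8, -0.0, 90.0]
force: [0.0, -0.4, -0.3]
grip_width: 0.0873
grasp_force: 0.0
```

Call:
{"op": "jog_arm", "data": {"motion": [[[0,0,0,0,0,0,1],[0,0,0,0,0,0,1],[0,0,0,0,0,0,1],[0,0,0,0,0,0,1],[0,0,0,0,0,0,1]]], "grip_force": 25}}

```text
time_s: 5.9
tool_pos: [0.5589, -0.0158, 0.1568]
tool_rot: [180.0, 0.0, 90.0]
force: [0.1, -0.1, 0.5]
grip_width: 0.0552
grasp_force: 0.0
```

Call:
{"op": "jog_arm", "data": {"motion": [[[0,0,0,0,0,0,1],[0,0,0,0,0,0,1],[0,0,0,0,0,0,1],[0,0,0,0,0,0,1],[0,0,0,0,0,0,1]]]}}

```text
time_s: 6.4
tool_pos: [0.5587, -0.0158, 0.1567]
tool_rot: [-180.0, 0.0, 90.0]
force: [-0.8, 1.4, 2.1]
grip_width: 0.0475
grasp_force: 25.0
```

Call:
{"op": "jog_arm", "data": {"motion": [[[0,0,-0.08,0,0,0,1],[0,0,-0.25,0,0,0,1],[0,0,-0.45,0,0,0,1],[0,0,-0.7,0,0,0,1],[0,0,-0.9,0,0,0,1]]]}}

```text
time_s: 6.9
tool_pos: [0.5585, -0.0157, 0.2474]
tool_rot: [-180.0, -0.0, 90.0]
force: [0.8, -0.6, -3.6]
grip_width: 0.0474
grasp_force: 25.0
```

Call:
{"op": "jog_arm", "data": {"motion": [[[-0.1,0,0,0,0,0,1],[-0.25,0,0,0,0,0,1],[-0.42,0,0,0,0,0,1],[-0.6,0,0,0,0,0,1],[-0.78,0,0,0,0,0,1]]]}}

```text
time_s: 7.4
tool_pos: [0.5573, -0.0965, 0.2442]
tool_rot: [-179.8, 0.0, 89.9]
force: [0.1, -0.2, -3.8]
grip_width: 0.0474
grasp_force: 25.0
```

Call:
{"op": "jog_arm", "data": {"motion": [[[-0.16,-0.04,0,0,0,0,1],[-0.32,-0.08,0,0,0,0,1],[-0.48,-0.12,0,0,0,0,1],[-0.64,-0.16,0,0,0,0,1],[-0.79,-0.2,0,0,0,0,1]]]}}

```text
time_s: 7.9
tool_pos: [0.537, -0.1754, 0.2443]
tool_rot: [-179.8, -0.0, 89.9]
force: [0.8, 0.5, -4.6]
grip_width: 0.0467
grasp_force: 25.0
```

Call:
{"op": "jog_arm", "data": {"motion": [[[-0.16,-0.08,0,0,0,0,1],[-0.32,-0.16,0,0,0,0,1],[-0.48,-0.24,0,0,0,0,1],[-0.64,-0.32,0,0,0,0,1],[-0.79,-0.4,0,0,0,0,1]]]}}

```text
time_s: 8.4
tool_pos: [0.4972, -0.2537, 0.2451]
tool_rot: [-179.9, -0.0, 90.0]
force: [0.1, 0.5, -3.8]
grip_width: 0.0473
grasp_force: 25.0
```

Call:
{"op": "jog_arm", "data": {"motion": [[[-0.2,-0.11,0,0,0,0,1],[-0.4,-0.22,0,0,0,0,1],[-0.58,-0.33,0,0,0,0,1],[-0.72,-0.4,0,0,0,0,1],[-0.78,-0.43,0,0,0,0,1]]]}}

```text
time_s: 8.9
tool_pos: [0.454, -0.3323, 0.2455]
tool_rot: [-179.9, -0.0, 89.8]
force: [-0.5, -0.1, -4.3]
grip_width: 0.0474
grasp_force: 25.0
```

Call:
{"op": "jog_arm", "data": {"motion": [[[0,0,0,0,0,0,1],[0,0,0,0,0,0,1],[0,0,0,0,0,0,1],[0,0,0,0,0,0,1]]]}}

```text
time_s: 9.3
tool_pos: [0.4566, -0.3287, 0.2467]
tool_rot: [180.0, -0.0, 90.1]
force: [-0.8, -0.1, -3.8]
grip_width: 0.0472
grasp_force: 25.0
```

Call:
{"op": "jog_arm", "data": {"motion": [[[0,0,0.2,0,0,0,1],[0,0,0.4,0,0,0,1],[0,0,0.6,0,0,0,1],[0,0,0.73,0,0,0,1],[0,0,0.79,0,0,0,1]]]}}

```text
time_s: 9.8
tool_pos: [0.4555, -0.3291, 0.1662]
tool_rot: [-179.9, -0.1, 90.1]
force: [-0.2, 0.3, -3.3]
grip_width: 0.0471
grasp_force: 25.0
```

Call:
{"op": "jog_arm", "data": {"motion": [[[0,0,0,0,0,0,1],[0,0,0.02,0,0,0,1],[0,0,0.04,0,0,0,1],[0,0,0.06,0,0,0,1],[0,0,0.07,0,0,0,1]]]}}

```text
time_s: 10.3
tool_pos: [0.456, -0.3299, 0.1607]
tool_rot: [180.0, 0.0, 90.0]
force: [0.5, -0.0, -3.5]
grip_width: 0.0474
grasp_force: 25.0
```

Call:
{"op": "jog_arm", "data": {"motion": [[[0,0,0.01,0,0,0,1],[0,0,0.015,0,0,0,1],[0,0,0.015,0,0,0,1]]]}}

```text
time_s: 10.6
tool_pos: [0.4562, -0.3303, 0.1607]
tool_rot: [180.0, 0.1, 90.0]
force: [-2.0, 0.5, 5.0]
grip_width: 0.0475
grasp_force: 25.0
```

Call:
{"op": "jog_arm", "data": {"motion": [[[0,0,0,0,0,0,0.2],[0,0,0,0,0,0,0],[0,0,0,0,0,0,0],[0,0,0,0,0,0,0],[0,0,0,0,0,0,0]]]}}

```text
time_s: 11.1
tool_pos: [0.456, -0.3299, 0.159]
tool_rot: [180.0, 0.0, 90.0]
force: [-0.3, -0.3, -0.1]
grip_width: 0.0795
grasp_force: 0.0
```

Call:
{"op": "jog_arm", "data": {"motion": [[[0,0,-0.08,0,0,0,0],[0,0,-0.25,0,0,0,0],[0,0,-0.5,0,0,0,0],[0,0,-0.75,0,0,0,0],[0,0,-0.95,0,0,0,0]]]}}

```text
time_s: 11.6
tool_pos: [0.4564, -0.3299, 0.2563]
tool_rot: [179.9, 0.1, 90.0]
force: [0.4, -0.3, -0.3]
grip_width: 0.0872
grasp_force: 0.0
```

Call:
{"op": "jog_arm", "data": {"motion": [[[0.2,0.05,0,0,0,0,0],[0.4,0.1,0,0,0,0,0],[0.6,0.15,0,0,0,0,0],[0.8,0.2,0,0,0,0,0],[1.0,0.25,0,0,0,0,0]]]}}

```text
time_s: 12.1
tool_pos: [0.4812, -0.229, 0.2548]
tool_rot: [180.0, 0.0, 90.0]
force: [0.2, -0.2, -0.0]
grip_width: 0.0869
grasp_force: 0.0
```

Call:
{"op": "jog_arm", "data": {"motion": [[[0.2,0.05,0,0,0,0,0],[0.4,0.1,0,0,0,0,0],[0.6,0.15,0,0,0,0,0],[0.8,0.2,0,0,0,0,0],[1.0,0.25,0,0,0,0,0]]]}}

```text
time_s: 12.6
tool_pos: [0.5061, -0.1289, 0.2547]
tool_rot: [180.0, 0.0, 90.0]
force: [0.9, 0.8, 0.4]
grip_width: 0.0869
grasp_force: 0.0
```

Call:
{"op": "jog_arm", "data": {"motion": [[[0.2,0.05,0,0,0,0,0],[0.4,0.1,0,0,0,0,0],[0.6,0.15,0,0,0,0,0],[0.8,0.2,0,0,0,0,0],[1.0,0.25,0,0,0,0,0]]]}}

```text
time_s: 13.1
tool_pos: [0.531, -0.0289, 0.2547]
tool_rot: [180.0, 0.0, 90.0]
force: [0.2, -0.3, 0.1]
grip_width: 0.087
grasp_force: 0.0
```

Call:
{"op": "jog_arm", "data": {"motion": [[[0.2,0.05,0,0,0,0,0],[0.4,0.1,0,0,0,0,0],[0.6,0.15,0,0,0,0,0],[0.8,0.2,0,0,0,0,0],[1.0,0.25,0,0,0,0,0]]]}}

```text
time_s: 13.6
tool_pos: [0.556, 0.071, 0.2547]
tool_rot: [180.0, 0.0, 90.0]
force: [-0.3, -0.9, 0.4]
grip_width: 0.0869
grasp_force: 0.0
```

Call:
{"op": "jog_arm", "data": {"motion": [[[0.1,0,0,0,0,0,0],[0.13,0,0,0,0,0,0],[0.13,0,0,0,0,0,0],[0.13,0,0,0,0,0,0]]]}}

```text
time_s: 14.0
tool_pos: [0.5557, 0.0819, 0.254]
tool_rot: [-180.0, 0.1, 89.9]
force: [-0.6, -0.1, -0.4]
grip_width: 0.087
grasp_force: 0.0
```

Call:
{"op": "jog_arm", "data": {"motion": [[[0.01,0,0.25,0,0,0,0],[0.01,0,0.5,0,0,0,0],[0.01,0,0.75,0,0,0,0],[0.01,0,0.9,0,0,0,0],[0.01,0,0.98,0,0,0,0]]]}}

```text
time_s: 14.5
tool_pos: [0.5551, 0.083, 0.1547]
tool_rot: [-179.9, 0.0, 90.0]
force: [-0.5, -0.2, -0.7]
grip_width: 0.0867
grasp_force: 0.0
```

Call:
{"op": "jog_arm", "data": {"motion": [[[0,0,0,0,0,0,0.3],[0,0,0,0,0,0,1],[0,0,0,0,0,0,1],[0,0,0,0,0,0,1],[0,0,0,0,0,0,1]]]}}

```text
time_s: 15.0
tool_pos: [0.556, 0.0843, 0.1566]
tool_rot: [179.9, 0.0, 90.0]
force: [0.2, -0.4, 0.8]
grip_width: 0.0547
grasp_force: 0.0
```

Call:
{"op": "jog_arm", "data": {"motion": [[[0,0,0,0,0,0,1],[0,0,0,0,0,0,1],[0,0,0,0,0,0,1],[0,0,0,0,0,0,1],[0,0,0,0,0,0,1]]]}}

```text
time_s: 15.5
tool_pos: [0.5557, 0.0843, 0.1563]
tool_rot: [180.0, 0.0, 90.0]
force: [-1.9, -0.7, 3.8]
grip_width: 0.0473
grasp_force: 25.0
```

Call:
{"op": "jog_arm", "data": {"motion": [[[0,0,-0.08,0,0,0,1],[0,0,-0.25,0,0,0,1],[0,0,-0.45,0,0,0,1],[0,0,-0.7,0,0,0,1],[0,0,-0.9,0,0,0,1]]]}}

```text
time_s: 16.0
tool_pos: [0.5555, 0.0841, 0.2468]
tool_rot: [-180.0, -0.0, 90.0]
force: [-0.2, 0.5, -3.2]
grip_width: 0.0478
grasp_force: 25.0
```

Call:
{"op": "jog_arm", "data": {"motion": [[[-0.12,0,0,0,0,0,1],[-0.3,0,0,0,0,0,1],[-0.5,0,0,0,0,0,1],[-0.75,0,0,0,0,0,1],[-1.0,0,0,0,0,0,1]]]}}

```text
time_s: 16.5
tool_pos: [0.5547, -0.0179, 0.2441]
tool_rot: [-179.9, 0.0, 90.0]
force: [0.7, -0.7, -3.3]
grip_width: 0.0474
grasp_force: 25.0
```

Call:
{"op": "jog_arm", "data": {"motion": [[[-0.2,0,0,0,0,0,1],[-0.4,0,0,0,0,0,1],[-0.6,0,0,0,0,0,1],[-0.8,0,0,0,0,0,1],[-1.0,0,0,0,0,0,1]]]}}

```text
time_s: 17.0
tool_pos: [0.5545, -0.1179, 0.244]
tool_rot: [-179.8, -0.0, 90.0]
force: [0.2, 0.1, -3.2]
grip_width: 0.0476
grasp_force: 25.0
```

Call:
{"op": "jog_arm", "data": {"motion": [[[-0.2,0,0,0,0,0,1],[-0.4,0,0,0,0,0,1],[-0.6,0,0,0,0,0,1],[-0.8,0,0,0,0,0,1],[-1.0,0,0,0,0,0,1]]]}}

```text
time_s: 17.5
tool_pos: [0.5554, -0.2175, 0.2453]
tool_rot: [-179.9, -0.0, 90.0]
force: [-1.0, -0.4, -4.1]
grip_width: 0.0479
grasp_force: 25.0
```

Call:
{"op": "jog_arm", "data": {"motion": [[[-0.2,0,0,0,0,0,1],[-0.4,0,0,0,0,0,1],[-0.6,0,0,0,0,0,1],[-0.8,0,0,0,0,0,1],[-1.0,0,0,0,0,0,1]]]}}

```text
time_s: 18.0
tool_pos: [0.5559, -0.3175, 0.246]
tool_rot: [180.0, 0.0, 90.0]
force: [-0.4, -1.0, -3.3]
grip_width: 0.0474
grasp_force: 25.0
```

Call:
{"op": "jog_arm", "data": {"motion": [[[-0.1,0,0,0,0,0,1],[-0.14,0,0,0,0,0,1],[-0.14,0,0,0,0,0,1],[-0.14,0,0,0,0,0,1],[-0.14,0,0,0,0,0,1]]]}}

```text
time_s: 18.5
tool_pos: [0.5564, -0.3283, 0.2463]
tool_rot: [180.0, -0.0, 90.1]
force: [-0.1, -0.4, -3.7]
grip_width: 0.0475
grasp_force: 25.0
```

Call:
{"op": "jog_arm", "data": {"motion": [[[0,0,0.2,0,0,0,1],[0,0,0.4,0,0,0,1],[0,0,0.6,0,0,0,1],[0,0,0.73,0,0,0,1],[0,0,0.79,0,0,0,1]]]}}

```text
time_s: 19.0
tool_pos: [0.5554, -0.3289, 0.1657]
tool_rot: [-179.9, -0.1, 90.1]
force: [-1.1, -0.3, -2.8]
grip_width: 0.0479
grasp_force: 25.0
```

Call:
{"op": "jog_arm", "data": {"motion": [[[0,0,0,0,0,0,1],[0,0,0.02,0,0,0,1],[0,0,0.04,0,0,0,1],[0,0,0.05,0,0,0,1],[0,0,0.05,0,0,0,1]]]}}

```text
time_s: 19.5
tool_pos: [0.556, -0.3298, 0.1622]
tool_rot: [180.0, 0.0, 90.0]
force: [-0.5, 0.3, -2.9]
grip_width: 0.0475
grasp_force: 25.0
```

Call:
{"op": "jog_arm", "data": {"motion": [[[0,0,0.01,0,0,0,1],[0,0,0.02,0,0,0,1],[0,0,0.025,0,0,0,1],[0,0,0.03,0,0,0,1]]]}}

```text
time_s: 19.9
tool_pos: [0.5561, -0.3301, 0.1603]
tool_rot: [180.0, 0.1, 90.0]
force: [-3.2, 0.7, 5.3]
grip_width: 0.0472
grasp_force: 25.0
```

Call:
{"op": "jog_arm", "data": {"motion": [[[0,0,0,0,0,0,0.2],[0,0,0,0,0,0,0],[0,0,0,0,0,0,0],[0,0,0,0,0,0,0],[0,0,0,0,0,0,0]]]}}

```text
time_s: 20.4
tool_pos: [0.5559, -0.3297, 0.1589]
tool_rot: [180.0, -0.0, 90.0]
force: [0.1, 0.3, 0.5]
grip_width: 0.0798
grasp_force: 0.0
```

Call:
{"op": "jog_arm", "data": {"motion": [[[0,0,-0.08,0,0,0,0],[0,0,-0.25,0,0,0,0],[0,0,-0.5,0,0,0,0],[0,0,-0.75,0,0,0,0],[0,0,-0.95,0,0,0,0]]]}}

```text
time_s: 20.9
tool_pos: [0.5567, -0.3299, 0.2576]
tool_rot: [179.8, 0.1, 90.0]
force: [0.4, -0.2, 0.5]
grip_width: 0.0872
grasp_force: 0.0
```

Call:
{"op": "jog_arm", "data": {"motion": [[[0.2,0.03,0,0,0,0,0],[0.4,0.06,0,0,0,0,0],[0.6,0.1,0,0,0,0,0],[0.8,0.13,0,0,0,0,0],[1.0,0.16,0,0,0,0,0]]]}}

```text
time_s: 21.4
tool_pos: [0.5717, -0.2266, 0.2532]
tool_rot: [-179.9, -0.1, 90.1]
force: [-0.4, -0.1, 0.2]
grip_width: 0.0871
grasp_force: 0.0
```

```bash
python3 - <<'E'
from m import *
p,d=env.read_camera("top");cv2.imwrite('pics/top1.png',p[:,:,::-1])
for n,col,z,b in [("jg","green",.176,(400,200,540,340)),("ja","amber",.176,(400,200,540,340)),("tr","red",.084,(275,210,310,245)),("tb","blue",.084,(322,205,352,240))]:
    r,e,zz,k=top(p,d,col,z,b);print(n,np.round(r[0],1),np.round(r[1],1),"circ",np.round(e[0],1),round(e[1],1),"z",round(float(zz),4),k)
E
```

```text
Traceback (most recent call last):
  File "m.py", line 13, in top
    c=max(cv2.findContours(m.astype(np.uint8),cv2.RETR_EXTERNAL,cv2.CHAIN_APPROX_NONE)[0],key=cv2.contourArea)
ValueError: max() iterable argument is empty
```

View pics/top1.png

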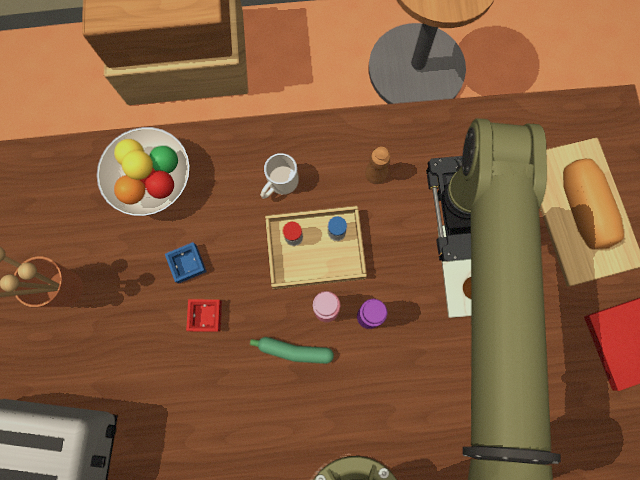

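The view shows the arm covering the board, and both tins untouched at (292,230) and (337,226). I move on to the red tin.

Call:
{"op": "jog_arm", "data": {"motion": [[[0.2,0.03,0,0,0,0,0],[0.4,0.06,0,0,0,0,0],[0.6,0.1,0,0,0,0,0],[0.8,0.13,0,0,0,0,0],[1.0,0.16,0,0,0,0,0]]]}}

```text
time_s: 21.95
tool_pos: [0.5874, -0.128, 0.2534]
tool_rot: [-179.9, -0.0, 90.1]
force: [0.3, -0.7, 0.5]
grip_width: 0.0869
grasp_force: 0.0
```

Call:
{"op": "jog_arm", "data": {"motion": [[[0.2,0.03,0,0,0,0,0],[0.4,0.06,0,0,0,0,0],[0.6,0.1,0,0,0,0,0],[0.8,0.13,0,0,0,0,0],[1.0,0.16,0,0,0,0,0]]]}}

```text
time_s: 22.45
tool_pos: [0.6032, -0.0281, 0.2534]
tool_rot: [-179.9, 0.0, 90.1]
force: [-0.2, 0.7, -0.8]
grip_width: 0.0869
grasp_force: 0.0
```

Call:
{"op": "jog_arm", "data": {"motion": [[[0.2,0.03,0,0,0,0,0],[0.4,0.06,0,0,0,0,0],[0.6,0.1,0,0,0,0,0],[0.8,0.13,0,0,0,0,0],[1.0,0.16,0,0,0,0,0]]]}}

```text
time_s: 22.95
tool_pos: [0.6191, 0.0718, 0.2534]
tool_rot: [-179.9, 0.0, 90.1]
force: [0.1, 0.8, 0.4]
grip_width: 0.0871
grasp_force: 0.0
```

Call:
{"op": "jog_arm", "data": {"motion": [[[0.1,0,0.1,0,0,0,0.2],[0.1,0,0.3,0,0,0,0.2],[0.1,0,0.5,0,0,0,0.2],[0.1,0,0.7,0,0,0,0.2],[0.1,0,0.7,0,0,0,0.2]]]}}

```text
time_s: 23.45
tool_pos: [0.6171, 0.0794, 0.18]
tool_rot: [-179.6, 0.1, 90.0]
force: [0.7, -0.2, -0.6]
grip_width: 0.0702
grasp_force: 0.0
```

```bash
python3 - <<'E'
from m import *
p,d=env.read_camera("top");cv2.imwrite('pics/top2.png',p[:,:,::-1])
for n,col,z,b in [("jg","green",.176,(400,200,540,340)),("ja","amber",.176,(400,200,540,340)),("hb","blue",.032,(160,235,215,290)),("hr","red",.032,(180,290,230,340))]:
    r,e,zz,k=top(p,d,col,z,b);print(n,np.round(r[0],1),np.round(r[1],1),"circ",np.round(e[0],1),round(e[1],1),"z",round(float(zz),4),k)
# cross-check with scene camera
p,d=env.read_camera("scene");f=np.load('scene0.npz');p0,d0=f['p'],f['d'];np.savez('scene1.npz',p=p,d=d)
i=env.camera_info("scene")
for n,col,z in [("hb","blue",.032),("hr","red",.032),("tb","blue",.084),("tr","red",.084)]:
    P=cloud(i,d0);m=hsvmask(p0,*C[col])&(abs(P[...,2]-z)<.005)
    x,y={"hb":(.581,.340),"hr":(.454,.302),"tb":(.622,-.022),"tr":(.620,.080)}[n]
    m&=(np.hypot(P[...,0]-x,P[...,1]-y)<.07);c=max(cv2.findContours(m.astype(np.uint8),cv2.RETR_EXTERNAL,cv2.CHAIN_APPROX_NONE)[0],key=cv2.contourArea)
    r=cv2.minAreaRect((plane(i,c[:,0].astype(float),z)[:,:2]*1000).astype(np.float32));print("scene",n,np.round(r[0],1),np.round(r[1],1),m.sum())
E
```

```text
jg [ 554.9 -329. ] [47.2 45.3] circ [ 554.7 -329.2] 24.2 z 0.1759 392
ja [ 456. -330.] [46.3 45.7] circ [ 455.7 -330.2] 23.9 z 0.1761 405
hb [581.4 339.9] [72.2 73.1] circ [581.  340.7] 49.5 z 0.0304 500
hr [453.8 302. ] [75.7 68.4] circ [453.8 301.9] 50.8 z 0.0305 535
scene hb [581.8 343. ] [73.1 73.2] 524
scene hr [455.5 306.2] [76.6 77.9] 490
scene tb [625.7 -18. ] [47.3 40.9] 192
scene tr [621.5  83.9] [49.7 40.7] 245
```

Call:
{"op": "jog_arm", "data": {"motion": [[[0,0,0.2,0,0,0,0.2],[0,0,0.4,0,0,0,0.2],[0,0,0.6,0,0,0,0.2],[0,0,0.7,0,0,0,0.2],[0,0,0.7,0,0,0,0.2]]]}}

```text
time_s: 24.05
tool_pos: [0.6192, 0.08, 0.1135]
tool_rot: [-179.9, 0.0, 90.0]
force: [0.0, 0.5, 0.5]
grip_width: 0.0696
grasp_force: 0.0
```

Call:
{"op": "jog_arm", "data": {"motion": [[[0,0,0.15,0,0,0,0.2],[0,0,0.3,0,0,0,0.2],[0,0,0.4,0,0,0,0.2],[0,0,0.48,0,0,0,0.2],[0,0,0.48,0,0,0,0.2]]]}}

```text
time_s: 24.55
tool_pos: [0.6187, 0.0801, 0.0644]
tool_rot: [-179.9, 0.0, 90.0]
force: [-0.4, 1.6, -0.9]
grip_width: 0.0699
grasp_force: 0.0
```

Call:
{"op": "jog_arm", "data": {"motion": [[[0,0,0,0,0,0,0.2],[0,0,0,0,0,0,1],[0,0,0,0,0,0,1],[0,0,0,0,0,0,1],[0,0,0,0,0,0,1]]], "grip_force": 35}}

```text
time_s: 25.05
tool_pos: [0.6199, 0.0802, 0.0663]
tool_rot: [180.0, 0.0, 90.0]
force: [-0.0, -0.3, 0.5]
grip_width: 0.0455
grasp_force: 0.0
```

Call:
{"op": "jog_arm", "data": {"motion": [[[0,0,0,0,0,0,1],[0,0,0,0,0,0,1],[0,0,0,0,0,0,1],[0,0,0,0,0,0,1]]]}}

```text
time_s: 25.45
tool_pos: [0.6199, 0.0802, 0.0663]
tool_rot: [180.0, 0.0, 90.0]
force: [0.6, -0.7, 1.7]
grip_width: 0.0433
grasp_force: 35.0
```

Call:
{"op": "jog_arm", "data": {"motion": [[[0,0,-0.1,0,0,0,1],[0,0,-0.3,0,0,0,1],[0,0,-0.5,0,0,0,1],[0,0,-0.7,0,0,0,1],[0,0,-0.8,0,0,0,1]]]}}

```text
time_s: 25.95
tool_pos: [0.6204, 0.0806, 0.1482]
tool_rot: [179.9, -0.0, 90.0]
force: [-0.1, 1.7, -1.1]
grip_width: 0.0436
grasp_force: 35.0
```

Call:
{"op": "jog_arm", "data": {"motion": [[[0.15,-0.11,0,0,0,0,1],[0.3,-0.22,0,0,0,0,1],[0.45,-0.33,0,0,0,0,1],[0.6,-0.44,0,0,0,0,1],[0.74,-0.55,0,0,0,0,1]]]}}

```text
time_s: 26.45
tool_pos: [0.5628, 0.1563, 0.1455]
tool_rot: [-179.9, 0.0, 90.1]
force: [-0.4, -0.4, -2.4]
grip_width: 0.0434
grasp_force: 35.0
```

Call:
{"op": "jog_arm", "data": {"motion": [[[0.15,-0.11,0,0,0,0,1],[0.3,-0.22,0,0,0,0,1],[0.45,-0.33,0,0,0,0,1],[0.6,-0.44,0,0,0,0,1],[0.74,-0.55,0,0,0,0,1]]]}}

```text
time_s: 26.95
tool_pos: [0.5087, 0.2296, 0.1461]
tool_rot: [180.0, -0.0, 90.0]
force: [0.9, -0.2, -1.0]
grip_width: 0.0432
grasp_force: 35.0
```

Call:
{"op": "jog_arm", "data": {"motion": [[[0.15,-0.11,0,0,0,0,1],[0.3,-0.22,0,0,0,0,1],[0.45,-0.33,0,0,0,0,1],[0.6,-0.44,0,0,0,0,1],[0.74,-0.56,0,0,0,0,1]]]}}

```text
time_s: 27.45
tool_pos: [0.4527, 0.3034, 0.1461]
tool_rot: [180.0, -0.0, 90.0]
force: [-0.1, -0.0, -0.6]
grip_width: 0.0434
grasp_force: 35.0
```

Call:
{"op": "jog_arm", "data": {"motion": [[[0,0,0,0,0,0,1],[0,0,0,0,0,0,1],[0,0,0,0,0,0,1],[0,0,0,0,0,0,1]]]}}

```text
time_s: 27.85
tool_pos: [0.4544, 0.3011, 0.1459]
tool_rot: [180.0, 0.0, 89.9]
force: [-0.5, 0.2, -1.0]
grip_width: 0.043
grasp_force: 35.0
```

```bash
python3 - <<'E'
from m import *
p,d=env.read_camera("scene");cv2.imwrite('pics/s2.png',cv2.resize(p[180:330,380:580,::-1],None,fx=3,fy=3))
E
```

```text
(no output)
```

View pics/s2.png

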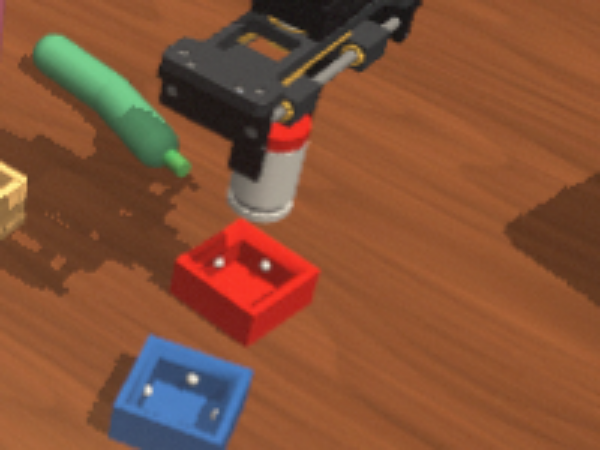

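The tin hangs upright in the jaws at about (265,170) of the crop, above the red holder at (245,285). I lower it.

Call:
{"op": "jog_arm", "data": {"motion": [[[0.01,0,0.1,0,0,0,1],[0.01,0,0.25,0,0,0,1],[0.01,0,0.4,0,0,0,1],[0.01,0,0.48,0,0,0,1],[0.01,0,0.48,0,0,0,1]]]}}

```text
time_s: 28.4
tool_pos: [0.4523, 0.3024, 0.0959]
tool_rot: [-179.8, 0.1, 90.0]
force: [-0.9, 0.3, -0.6]
grip_width: 0.043
grasp_force: 35.0
```

Call:
{"op": "jog_arm", "data": {"motion": [[[0,0,0.03,0,0,0,1],[0,0,0.06,0,0,0,1],[0,0,0.09,0,0,0,1],[0,0,0.12,0,0,0,1],[0,0,0.12,0,0,0,1]]]}}

```text
time_s: 28.9
tool_pos: [0.4534, 0.303, 0.0857]
tool_rot: [-180.0, 0.0, 90.0]
force: [0.1, 0.3, -0.9]
grip_width: 0.0434
grasp_force: 35.0
```

Call:
{"op": "jog_arm", "data": {"motion": [[[0,0,0.02,0,0,0,1],[0,0,0.04,0,0,0,1],[0,0,0.06,0,0,0,1],[0,0,0.08,0,0,0,1],[0,0,0.08,0,0,0,1]]]}}

```text
time_s: 29.4
tool_pos: [0.4534, 0.303, 0.0777]
tool_rot: [-180.0, 0.0, 90.0]
force: [0.3, -0.1, -0.9]
grip_width: 0.0436
grasp_force: 35.0
```

Call:
{"op": "jog_arm", "data": {"motion": [[[0,0,0.01,0,0,0,1],[0,0,0.02,0,0,0,1],[0,0,0.03,0,0,0,1],[0,0,0.04,0,0,0,1],[0,0,0.04,0,0,0,1]]]}}

```text
time_s: 29.9
tool_pos: [0.4536, 0.3032, 0.0742]
tool_rot: [180.0, 0.0, 90.0]
force: [-0.4, -0.4, 1.4]
grip_width: 0.0432
grasp_force: 35.0
```

Call:
{"op": "jog_arm", "data": {"motion": [[[0,0,0.01,0,0,0,1],[0,0,0.02,0,0,0,1],[0,0,0.03,0,0,0,1],[0,0,0.04,0,0,0,1],[0,0,0.04,0,0,0,1]]]}}

```text
time_s: 30.4
tool_pos: [0.4545, 0.3038, 0.0708]
tool_rot: [179.9, -0.1, 90.0]
force: [1.0, 0.5, 1.6]
grip_width: 0.0431
grasp_force: 35.0
```

Call:
{"op": "jog_arm", "data": {"motion": [[[0,0,0.01,0,0,0,1],[0,0,0.02,0,0,0,1],[0,0,0.03,0,0,0,1],[0,0,0.04,0,0,0,1],[0,0,0.04,0,0,0,1]]]}}

```text
time_s: 30.9
tool_pos: [0.4534, 0.303, 0.0653]
tool_rot: [-180.0, -0.0, 90.0]
force: [2.1, 1.0, -2.9]
grip_width: 0.0431
grasp_force: 35.0
```

Passed the catch; press to the floor.

Call:
{"op": "jog_arm", "data": {"motion": [[[0,0,0.01,0,0,0,1],[0,0,0.02,0,0,0,1],[0,0,0.03,0,0,0,1],[0,0,0.04,0,0,0,1],[0,0,0.04,0,0,0,1]]]}}

```text
time_s: 31.4
tool_pos: [0.4532, 0.3029, 0.0622]
tool_rot: [-180.0, 0.1, 90.0]
force: [-1.8, -2.6, 2.8]
grip_width: 0.0437
grasp_force: 35.0
```

Call:
{"op": "jog_arm", "data": {"motion": [[[0,0,0.005,0,0,0,1],[0,0,0.01,0,0,0,1],[0,0,0.01,0,0,0,1]]]}}

```text
time_s: 31.7
tool_pos: [0.4532, 0.303, 0.0622]
tool_rot: [-180.0, 0.1, 90.0]
force: [-3.5, -3.6, 10.6]
grip_width: 0.0433
grasp_force: 35.0
```

Call:
{"op": "jog_arm", "data": {"motion": [[[0,0,-0.01,0,0,0,0.3],[0,0,-0.01,0,0,0,0.2],[0,0,-0.01,0,0,0,0.2],[0,0,-0.01,0,0,0,0.2],[0,0,-0.01,0,0,0,0.2]]]}}

```text
time_s: 32.2
tool_pos: [0.4535, 0.3031, 0.0618]
tool_rot: [-180.0, 0.0, 90.0]
force: [0.6, 0.6, 0.2]
grip_width: 0.0685
grasp_force: 0.0
```

Call:
{"op": "jog_arm", "data": {"motion": [[[0,0,-0.1,0,0,0,0.2],[0,0,-0.3,0,0,0,0.2],[0,0,-0.5,0,0,0,0.2],[0,0,-0.7,0,0,0,0.2],[0,0,-0.9,0,0,0,0.2]]]}}

```text
time_s: 32.7
tool_pos: [0.4535, 0.3034, 0.1535]
tool_rot: [180.0, -0.0, 90.1]
force: [-0.7, 0.1, -0.2]
grip_width: 0.0692
grasp_force: 0.0
```

Call:
{"op": "jog_arm", "data": {"motion": [[[-0.16,0.08,0,0,0,0,0.2],[-0.32,0.17,0,0,0,0,0.2],[-0.5,0.26,0,0,0,0,0.2],[-0.65,0.34,0,0,0,0,0.2],[-0.81,0.42,0,0,0,0,0.2]]]}}

```text
time_s: 33.2
tool_pos: [0.496, 0.2218, 0.1528]
tool_rot: [180.0, -0.0, 90.0]
force: [0.8, -0.1, -0.7]
grip_width: 0.0699
grasp_force: 0.0
```

Call:
{"op": "jog_arm", "data": {"motion": [[[-0.16,0.08,0,0,0,0,0.2],[-0.32,0.17,0,0,0,0,0.2],[-0.5,0.26,0,0,0,0,0.2],[-0.65,0.34,0,0,0,0,0.2],[-0.81,0.42,0,0,0,0,0.2]]]}}

```text
time_s: 33.7
tool_pos: [0.5381, 0.1406, 0.1526]
tool_rot: [180.0, -0.0, 90.0]
force: [0.2, 0.3, -0.5]
grip_width: 0.0696
grasp_force: 0.0
```

Call:
{"op": "jog_arm", "data": {"motion": [[[-0.16,0.08,0,0,0,0,0.2],[-0.32,0.17,0,0,0,0,0.2],[-0.5,0.26,0,0,0,0,0.2],[-0.65,0.34,0,0,0,0,0.2],[-0.81,0.42,0,0,0,0,0.2]]]}}

```text
time_s: 34.2
tool_pos: [0.5803, 0.0592, 0.152]
tool_rot: [-180.0, -0.0, 90.0]
force: [0.3, -0.5, -0.2]
grip_width: 0.0694
grasp_force: 0.0
```

Call:
{"op": "jog_arm", "data": {"motion": [[[-0.16,0.08,0,0,0,0,0.2],[-0.32,0.17,0,0,0,0,0.2],[-0.5,0.26,0,0,0,0,0.2],[-0.65,0.34,0,0,0,0,0.2],[-0.81,0.42,0,0,0,0,0.2]]]}}

```text
time_s: 34.7
tool_pos: [0.6224, -0.022, 0.152]
tool_rot: [-180.0, -0.0, 90.0]
force: [0.0, 0.7, -0.4]
grip_width: 0.0696
grasp_force: 0.0
```

Call:
{"op": "jog_arm", "data": {"motion": [[[0,0,0,0,0,0,0.2],[0,0,0,0,0,0,0.2],[0,0,0,0,0,0,0.2]]]}}

```text
time_s: 35.0
tool_pos: [0.6214, -0.0192, 0.1521]
tool_rot: [-180.0, -0.0, 90.1]
force: [0.1, 0.4, -0.5]
grip_width: 0.0698
grasp_force: 0.0
```

```bash
python3 - <<'E'
from m import *
p,d=env.read_camera("top")
r,e,zz,k=top(p,d,"red",.080,(180,280,230,340));print(np.round(r[0],1),np.round(r[1],1),np.round(e[0],1),e[1],zz)
E
```

```text
[454.8 303.1] [42.5 39.5] [453.6 302.4] 22.640949249267578 0.07929214671997009
```

Call:
{"op": "jog_arm", "data": {"motion": [[[-0.02,0,0.2,0,0,0,0.2],[-0.02,0,0.4,0,0,0,0.2],[-0.02,0,0.6,0,0,0,0.2],[-0.02,0,0.78,0,0,0,0.2],[-0.02,0,0.86,0,0,0,0.2]]]}}

```text
time_s: 35.55
tool_pos: [0.6205, -0.0221, 0.0642]
tool_rot: [-179.9, -0.0, 90.1]
force: [-0.1, 0.4, 0.4]
grip_width: 0.0694
grasp_force: 0.0
```

Call:
{"op": "jog_arm", "data": {"motion": [[[0,0,0,0,0,0,0.2],[0,0,0,0,0,0,1],[0,0,0,0,0,0,1],[0,0,0,0,0,0,1],[0,0,0,0,0,0,1]]]}}

```text
time_s: 36.05
tool_pos: [0.6222, -0.0228, 0.0667]
tool_rot: [179.9, 0.0, 90.0]
force: [0.3, -0.2, 0.2]
grip_width: 0.0456
grasp_force: 0.0
```

Call:
{"op": "jog_arm", "data": {"motion": [[[0,0,0,0,0,0,1],[0,0,0,0,0,0,1],[0,0,0,0,0,0,1],[0,0,0,0,0,0,1]]]}}

```text
time_s: 36.45
tool_pos: [0.6221, -0.0228, 0.0666]
tool_rot: [180.0, 0.0, 90.0]
force: [-1.3, -1.0, 4.8]
grip_width: 0.0433
grasp_force: 35.0
```

Call:
{"op": "jog_arm", "data": {"motion": [[[0,0,-0.1,0,0,0,1],[0,0,-0.3,0,0,0,1],[0,0,-0.5,0,0,0,1],[0,0,-0.7,0,0,0,1],[0,0,-0.8,0,0,0,1]]]}}

```text
time_s: 36.95
tool_pos: [0.6223, -0.0225, 0.1478]
tool_rot: [179.9, 0.0, 90.0]
force: [0.5, -0.8, -1.4]
grip_width: 0.0434
grasp_force: 35.0
```

Call:
{"op": "jog_arm", "data": {"motion": [[[0.15,-0.02,0,0,0,0,1],[0.3,-0.04,0,0,0,0,1],[0.5,-0.06,0,0,0,0,1],[0.7,-0.08,0,0,0,0,1],[0.9,-0.1,0,0,0,0,1]]]}}

```text
time_s: 37.45
tool_pos: [0.61, 0.0701, 0.1445]
tool_rot: [-179.8, -0.0, 90.2]
force: [1.0, 0.8, -0.2]
grip_width: 0.0429
grasp_force: 35.0
```

Call:
{"op": "jog_arm", "data": {"motion": [[[0.18,-0.02,0,0,0,0,1],[0.36,-0.04,0,0,0,0,1],[0.54,-0.06,0,0,0,0,1],[0.72,-0.08,0,0,0,0,1],[0.9,-0.1,0,0,0,0,1]]]}}

```text
time_s: 37.95
tool_pos: [0.5997, 0.1599, 0.1444]
tool_rot: [-179.8, -0.0, 90.2]
force: [0.2, 0.2, -1.4]
grip_width: 0.0434
grasp_force: 35.0
```

Call:
{"op": "jog_arm", "data": {"motion": [[[0.18,-0.02,0,0,0,0,1],[0.36,-0.04,0,0,0,0,1],[0.54,-0.06,0,0,0,0,1],[0.72,-0.08,0,0,0,0,1],[0.9,-0.1,0,0,0,0,1]]]}}

```text
time_s: 38.45
tool_pos: [0.5894, 0.2497, 0.1444]
tool_rot: [-179.8, 0.0, 90.2]
force: [0.1, 0.5, -2.1]
grip_width: 0.0433
grasp_force: 35.0
```

Call:
{"op": "jog_arm", "data": {"motion": [[[0.2,-0.02,0,0,0,0,1],[0.4,-0.04,0,0,0,0,1],[0.6,-0.06,0,0,0,0,1],[0.8,-0.09,0,0,0,0,1],[0.92,-0.11,0,0,0,0,1]]]}}

```text
time_s: 38.95
tool_pos: [0.5775, 0.3427, 0.1445]
tool_rot: [-179.8, -0.0, 90.3]
force: [-0.7, 0.2, -1.0]
grip_width: 0.0433
grasp_force: 35.0
```

Call:
{"op": "jog_arm", "data": {"motion": [[[0,0,0,0,0,0,1],[0,0,0,0,0,0,1],[0,0,0,0,0,0,1],[0,0,0,0,0,0,1]]]}}

```text
time_s: 39.35
tool_pos: [0.5812, 0.3378, 0.1459]
tool_rot: [180.0, 0.1, 89.9]
force: [0.2, 0.1, -0.5]
grip_width: 0.043
grasp_force: 35.0
```

Call:
{"op": "jog_arm", "data": {"motion": [[[0.01,0,0.1,0,0,0,1],[0.01,0,0.25,0,0,0,1],[0.01,0,0.4,0,0,0,1],[0.01,0,0.5,0,0,0,1],[0.01,0,0.5,0,0,0,1]]]}}

```text
time_s: 39.85
tool_pos: [0.5792, 0.3391, 0.093]
tool_rot: [-179.8, 0.1, 90.0]
force: [0.5, 0.3, -1.6]
grip_width: 0.043
grasp_force: 35.0
```

Call:
{"op": "jog_arm", "data": {"motion": [[[0,0,0.03,0,0,0,1],[0,0,0.06,0,0,0,1],[0,0,0.09,0,0,0,1],[0,0,0.12,0,0,0,1],[0,0,0.12,0,0,0,1]]]}}

```text
time_s: 40.35
tool_pos: [0.5804, 0.3401, 0.0836]
tool_rot: [-180.0, 0.0, 90.0]
force: [-0.3, -0.4, -0.2]
grip_width: 0.0434
grasp_force: 35.0
```

Call:
{"op": "jog_arm", "data": {"motion": [[[0,0,0.01,0,0,0,1],[0,0,0.03,0,0,0,1],[0,0,0.04,0,0,0,1],[0,0,0.06,0,0,0,1],[0,0,0.06,0,0,0,1]]]}}

```text
time_s: 40.85
tool_pos: [0.5804, 0.3401, 0.0776]
tool_rot: [-180.0, 0.0, 90.0]
force: [0.3, 0.2, 0.1]
grip_width: 0.0429
grasp_force: 35.0
```

Call:
{"op": "jog_arm", "data": {"motion": [[[0,0,0.01,0,0,0,1],[0,0,0.02,0,0,0,1],[0,0,0.03,0,0,0,1],[0,0,0.04,0,0,0,1],[0,0,0.04,0,0,0,1]]]}}

```text
time_s: 41.35
tool_pos: [0.5812, 0.3407, 0.0747]
tool_rot: [179.9, -0.1, 90.0]
force: [1.7, 0.7, 2.0]
grip_width: 0.0435
grasp_force: 35.0
```

Call:
{"op": "jog_arm", "data": {"motion": [[[0,0,0.01,0,0,0,1],[0,0,0.02,0,0,0,1],[0,0,0.03,0,0,0,1],[0,0,0.04,0,0,0,1],[0,0,0.04,0,0,0,1]]]}}

```text
time_s: 41.85
tool_pos: [0.5813, 0.3408, 0.071]
tool_rot: [179.9, -0.1, 90.0]
force: [0.6, 0.8, 2.7]
grip_width: 0.0433
grasp_force: 35.0
```

Call:
{"op": "jog_arm", "data": {"motion": [[[0,0,0.01,0,0,0,1],[0,0,0.02,0,0,0,1],[0,0,0.03,0,0,0,1],[0,0,0.04,0,0,0,1],[0,0,0.04,0,0,0,1]]]}}

```text
time_s: 42.35
tool_pos: [0.5805, 0.3399, 0.0646]
tool_rot: [-180.0, 0.0, 90.0]
force: [3.2, 1.8, -5.7]
grip_width: 0.0429
grasp_force: 35.0
```

Call:
{"op": "jog_arm", "data": {"motion": [[[0,0,0.01,0,0,0,1],[0,0,0.02,0,0,0,1],[0,0,0.03,0,0,0,1],[0,0,0.03,0,0,0,1]]]}}

```text
time_s: 42.75
tool_pos: [0.5804, 0.34, 0.0628]
tool_rot: [-180.0, 0.0, 90.0]
force: [2.1, 0.9, -2.5]
grip_width: 0.0433
grasp_force: 35.0
```

Call:
{"op": "jog_arm", "data": {"motion": [[[0,0,0.01,0,0,0,1],[0,0,0.015,0,0,0,1],[0,0,0.02,0,0,0,1],[0,0,0.02,0,0,0,1]]]}}

```text
time_s: 43.15
tool_pos: [0.5804, 0.3404, 0.0626]
tool_rot: [180.0, 0.0, 90.0]
force: [-0.6, -0.9, 7.6]
grip_width: 0.0436
grasp_force: 35.0
```

Call:
{"op": "jog_arm", "data": {"motion": [[[0,0,-0.01,0,0,0,0.3],[0,0,-0.01,0,0,0,0.2],[0,0,-0.01,0,0,0,0.2],[0,0,-0.01,0,0,0,0.2],[0,0,-0.01,0,0,0,0.2]]]}}

```text
time_s: 43.65
tool_pos: [0.5803, 0.3401, 0.0616]
tool_rot: [-180.0, 0.0, 90.0]
force: [-0.3, 0.5, -0.5]
grip_width: 0.0678
grasp_force: 0.0
```

Call:
{"op": "jog_arm", "data": {"motion": [[[0,0,-0.1,0,0,0,0.2],[0,0,-0.3,0,0,0,0.2],[0,0,-0.5,0,0,0,0.2],[0,0,-0.7,0,0,0,0.2],[0,0,-0.95,0,0,0,0]]]}}

```text
time_s: 44.15
tool_pos: [0.5802, 0.3401, 0.1579]
tool_rot: [-180.0, 0.0, 90.0]
force: [1.3, -0.2, 0.7]
grip_width: 0.0728
grasp_force: 0.0
```

Call:
{"op": "jog_arm", "data": {"motion": [[[-0.2,0,-0.2,0,0,0,0],[-0.4,0,-0.4,0,0,0,0],[-0.6,0,-0.6,0,0,0,0],[-0.8,0,-0.8,0,0,0,0],[-1.0,0,-0.95,0,0,0,0]]]}}

```text
time_s: 44.65
tool_pos: [0.5807, 0.24, 0.2543]
tool_rot: [179.9, -0.0, 90.1]
force: [0.2, -0.5, 0.3]
grip_width: 0.0869
grasp_force: 0.0
```

Call:
{"op": "jog_arm", "data": {"motion": [[[-0.2,-0.01,0,0,0,0,0],[-0.4,-0.02,0,0,0,0,0],[-0.6,-0.03,0,0,0,0,0],[-0.8,-0.04,0,0,0,0,0],[-1.0,-0.05,0,0,0,0,0]]]}}

```text
time_s: 45.15
tool_pos: [0.5755, 0.1397, 0.2529]
tool_rot: [180.0, 0.0, 90.1]
force: [-0.3, -0.2, -0.5]
grip_width: 0.087
grasp_force: 0.0
```

Call:
{"op": "jog_arm", "data": {"motion": [[[-0.2,-0.01,0,0,0,0,0],[-0.4,-0.02,0,0,0,0,0],[-0.6,-0.03,0,0,0,0,0],[-0.8,-0.04,0,0,0,0,0],[-1.0,-0.05,0,0,0,0,0]]]}}

```text
time_s: 45.65
tool_pos: [0.5706, 0.0398, 0.2529]
tool_rot: [180.0, 0.0, 90.1]
force: [0.2, -0.5, 0.2]
grip_width: 0.0873
grasp_force: 0.0
```

```bash
python3 - <<'E'
from m import *
p,d=env.read_camera("top")
for n,col,z,b in [("jg","green",.176,(400,200,540,340)),("ja","amber",.176,(400,200,540,340)),("tb","blue",.080,(150,225,225,290)),("tr","red",.080,(180,280,230,340))]:
    r,e,zz,k=top(p,d,col,z,b);print(n,np.round(r[0],1),np.round(r[1],1),np.round(e[0],1),e[1],zz,k)
p,d=env.read_camera("scene");cv2.imwrite('pics/s3.png',cv2.resize(p[180:360,100:580,::-1],None,fx=1.6,fy=1.6))
E
```

```text
jg [ 554.9 -328.9] [45.4 48.5] [ 554.2 -329.5] 24.40553092956543 0.1760961169721016 391
ja [ 455.3 -331.3] [45.7 44.1] [ 455.7 -330.4] 23.751869201660156 0.17606123782860927 385
tb [580.9 340.5] [43.1 40.7] [581.  340.3] 21.83785629272461 0.07929164945844791 287
tr [454.  302.2] [41.8 42.4] [453.6 302.4] 22.640949249267578 0.0793875036587871 300
```

View pics/s3.png

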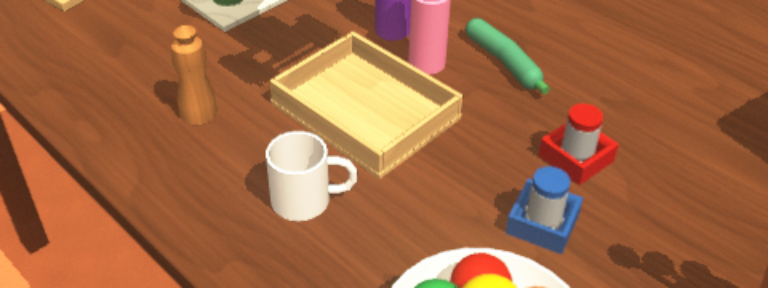

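Both tins sit home in their own holders, red at (580,145) and blue at (548,205) in the crop, with both lid tops measuring about 79 mm. The crate is empty, and the mug and mill stand as before. Next is the green jar.

Call:
{"op": "jog_arm", "data": {"motion": [[[-0.2,-0.01,0,0,0,0,0],[-0.4,-0.02,0,0,0,0,0],[-0.6,-0.03,0,0,0,0,0],[-0.8,-0.04,0,0,0,0,0],[-1.0,-0.05,0,0,0,0,0]]]}}

```text
time_s: 46.25
tool_pos: [0.566, -0.0586, 0.2526]
tool_rot: [180.0, -0.0, 90.1]
force: [0.5, -0.5, -0.6]
grip_width: 0.0869
grasp_force: 0.0
```

Call:
{"op": "jog_arm", "data": {"motion": [[[-0.2,-0.01,0,0,0,0,0],[-0.4,-0.02,0,0,0,0,0],[-0.6,-0.03,0,0,0,0,0],[-0.8,-0.04,0,0,0,0,0],[-1.0,-0.05,0,0,0,0,0]]]}}

```text
time_s: 46.75
tool_pos: [0.5614, -0.1587, 0.2526]
tool_rot: [180.0, -0.0, 90.1]
force: [0.2, -0.0, 1.0]
grip_width: 0.0869
grasp_force: 0.0
```

Call:
{"op": "jog_arm", "data": {"motion": [[[-0.2,-0.01,0,0,0,0,0],[-0.4,-0.02,0,0,0,0,0],[-0.6,-0.03,0,0,0,0,0],[-0.8,-0.04,0,0,0,0,0],[-1.0,-0.05,0,0,0,0,0]]]}}

```text
time_s: 47.25
tool_pos: [0.5561, -0.2605, 0.2523]
tool_rot: [180.0, -0.0, 90.1]
force: [-0.8, 0.7, 0.4]
grip_width: 0.0871
grasp_force: 0.0
```

Call:
{"op": "jog_arm", "data": {"motion": [[[-0.2,0,0,0,0,0,0],[-0.4,0,0,0,0,0,0],[-0.6,0,0,0,0,0,0],[-0.7,0,0,0,0,0,0],[-0.7,0,0,0,0,0,0]]]}}

```text
time_s: 47.75
tool_pos: [0.5553, -0.332, 0.2515]
tool_rot: [-180.0, -0.0, 89.9]
force: [-0.1, -0.2, -0.5]
grip_width: 0.087
grasp_force: 0.0
```

Call:
{"op": "jog_arm", "data": {"motion": [[[0,0,0,0,0,0,0],[0,0,0,0,0,0,0],[0,0,0,0,0,0,0]]]}}

```text
time_s: 48.05
tool_pos: [0.5563, -0.3284, 0.2523]
tool_rot: [180.0, -0.0, 90.1]
force: [0.1, -0.1, 0.9]
grip_width: 0.0869
grasp_force: 0.0
```

Call:
{"op": "jog_arm", "data": {"motion": [[[-0.01,0,0.25,0,0,0,0],[-0.01,0,0.5,0,0,0,0],[-0.01,0,0.7,0,0,0,0],[-0.01,0,0.86,0,0,0,0],[-0.01,0,0.92,0,0,0,0]]]}}

```text
time_s: 48.55
tool_pos: [0.5552, -0.33, 0.1583]
tool_rot: [-179.9, -0.1, 90.1]
force: [-0.5, 0.3, 1.1]
grip_width: 0.0869
grasp_force: 0.0
```

Call:
{"op": "jog_arm", "data": {"motion": [[[0,0,0,0,0,0,0.3],[0,0,0,0,0,0,1],[0,0,0,0,0,0,1],[0,0,0,0,0,0,1],[0,0,0,0,0,0,1]]], "grip_force": 25}}

```text
time_s: 49.05
tool_pos: [0.5562, -0.331, 0.1607]
tool_rot: [180.0, 0.0, 90.0]
force: [-0.1, -0.4, -0.1]
grip_width: 0.0548
grasp_force: 0.0
```

Call:
{"op": "jog_arm", "data": {"motion": [[[0,0,0,0,0,0,1],[0,0,0,0,0,0,1],[0,0,0,0,0,0,1],[0,0,0,0,0,0,1],[0,0,0,0,0,0,1]]]}}

```text
time_s: 49.55
tool_pos: [0.5559, -0.3309, 0.1604]
tool_rot: [180.0, 0.0, 90.0]
force: [-1.5, 1.4, 3.4]
grip_width: 0.0475
grasp_force: 25.0
```

Call:
{"op": "jog_arm", "data": {"motion": [[[0,0,-0.08,0,0,0,1],[0,0,-0.25,0,0,0,1],[0,0,-0.45,0,0,0,1],[0,0,-0.7,0,0,0,1],[0,0,-0.9,0,0,0,1]]]}}

```text
time_s: 50.05
tool_pos: [0.5559, -0.3305, 0.2506]
tool_rot: [-180.0, -0.0, 90.0]
force: [0.1, 0.1, -3.4]
grip_width: 0.0479
grasp_force: 25.0
```

Call:
{"op": "jog_arm", "data": {"motion": [[[0.12,0,0,0,0,0,1],[0.3,0,0,0,0,0,1],[0.5,0,0,0,0,0,1],[0.75,0,0,0,0,0,1],[1.0,0,0,0,0,0,1]]]}}

```text
time_s: 50.55
tool_pos: [0.555, -0.2271, 0.2483]
tool_rot: [-179.9, -0.1, 90.1]
force: [0.5, 0.2, -3.0]
grip_width: 0.0476
grasp_force: 25.0
```

Call:
{"op": "jog_arm", "data": {"motion": [[[0.2,0,0,0,0,0,1],[0.4,0,0,0,0,0,1],[0.6,0,0,0,0,0,1],[0.8,0,0,0,0,0,1],[1.0,0,0,0,0,0,1]]]}}

```text
time_s: 51.05
tool_pos: [0.5556, -0.1293, 0.2498]
tool_rot: [-180.0, 0.0, 90.0]
force: [1.2, -0.7, -3.6]
grip_width: 0.0473
grasp_force: 25.0
```

Call:
{"op": "jog_arm", "data": {"motion": [[[0.2,0,0,0,0,0,1],[0.4,0,0,0,0,0,1],[0.6,0,0,0,0,0,1],[0.8,0,0,0,0,0,1],[1.0,0,0,0,0,0,1]]]}}

```text
time_s: 51.55
tool_pos: [0.5554, -0.0294, 0.2499]
tool_rot: [-180.0, 0.0, 90.0]
force: [-0.5, -0.8, -3.2]
grip_width: 0.0475
grasp_force: 25.0
```

Call:
{"op": "jog_arm", "data": {"motion": [[[0.2,0,0,0,0,0,1],[0.4,0,0,0,0,0,1],[0.6,0,0,0,0,0,1],[0.8,0,0,0,0,0,1],[1.0,0,0,0,0,0,1]]]}}

```text
time_s: 52.05
tool_pos: [0.5553, 0.0705, 0.2499]
tool_rot: [-180.0, 0.0, 90.0]
force: [0.1, 0.5, -3.6]
grip_width: 0.0473
grasp_force: 25.0
```

Call:
{"op": "jog_arm", "data": {"motion": [[[0.1,0,0,0,0,0,1],[0.14,0,0,0,0,0,1],[0.14,0,0,0,0,0,1],[0.14,0,0,0,0,0,1],[0.14,0,0,0,0,0,1]]]}}

```text
time_s: 52.55
tool_pos: [0.5559, 0.0818, 0.2499]
tool_rot: [-180.0, 0.0, 89.9]
force: [-0.3, 0.3, -3.6]
grip_width: 0.0474
grasp_force: 25.0
```

Call:
{"op": "jog_arm", "data": {"motion": [[[0,0,0.2,0,0,0,1],[0,0,0.4,0,0,0,1],[0,0,0.6,0,0,0,1],[0,0,0.75,0,0,0,1],[0,0,0.85,0,0,0,1]]]}}

```text
time_s: 53.05
tool_pos: [0.5553, 0.0824, 0.1637]
tool_rot: [-179.9, 0.0, 90.0]
force: [-0.4, 0.5, -3.1]
grip_width: 0.0477
grasp_force: 25.0
```

Call:
{"op": "jog_arm", "data": {"motion": [[[0,0,0,0,0,0,1],[0,0,0.02,0,0,0,1],[0,0,0.04,0,0,0,1],[0,0,0.06,0,0,0,1],[0,0,0.07,0,0,0,1]]]}}

```text
time_s: 53.55
tool_pos: [0.5559, 0.0832, 0.1583]
tool_rot: [180.0, 0.0, 90.0]
force: [-0.4, 0.1, -4.2]
grip_width: 0.0471
grasp_force: 25.0
```

Call:
{"op": "jog_arm", "data": {"motion": [[[0,0,0.01,0,0,0,1],[0,0,0.02,0,0,0,1],[0,0,0.025,0,0,0,1],[0,0,0.03,0,0,0,1]]]}}

```text
time_s: 53.95
tool_pos: [0.5559, 0.0835, 0.1563]
tool_rot: [180.0, 0.0, 90.0]
force: [-3.0, -0.5, 8.5]
grip_width: 0.0473
grasp_force: 25.0
```

Call:
{"op": "jog_arm", "data": {"motion": [[[0,0,0,0,0,0,0.2],[0,0,0,0,0,0,0],[0,0,0,0,0,0,0],[0,0,0,0,0,0,0],[0,0,0,0,0,0,0]]]}}

```text
time_s: 54.45
tool_pos: [0.5557, 0.0832, 0.1549]
tool_rot: [180.0, 0.0, 90.0]
force: [0.8, -0.1, -0.1]
grip_width: 0.0795
grasp_force: 0.0
```

Call:
{"op": "jog_arm", "data": {"motion": [[[0,0,-0.08,0,0,0,0],[0,0,-0.25,0,0,0,0],[0,0,-0.5,0,0,0,0],[0,0,-0.75,0,0,0,0],[0,0,-0.98,0,0,0,0]]]}}

```text
time_s: 54.95
tool_pos: [0.5558, 0.0834, 0.2548]
tool_rot: [179.9, 0.0, 90.0]
force: [0.1, 0.1, 0.4]
grip_width: 0.087
grasp_force: 0.0
```

Call:
{"op": "jog_arm", "data": {"motion": [[[-0.2,-0.05,0,0,0,0,0],[-0.4,-0.1,0,0,0,0,0],[-0.6,-0.15,0,0,0,0,0],[-0.8,-0.2,0,0,0,0,0],[-1.0,-0.25,0,0,0,0,0]]]}}

```text
time_s: 55.45
tool_pos: [0.5306, -0.0174, 0.2538]
tool_rot: [180.0, 0.0, 90.1]
force: [0.6, -1.2, -0.0]
grip_width: 0.0871
grasp_force: 0.0
```

Call:
{"op": "jog_arm", "data": {"motion": [[[-0.2,-0.05,0,0,0,0,0],[-0.4,-0.1,0,0,0,0,0],[-0.6,-0.15,0,0,0,0,0],[-0.8,-0.2,0,0,0,0,0],[-1.0,-0.25,0,0,0,0,0]]]}}

```text
time_s: 55.95
tool_pos: [0.5057, -0.1175, 0.2538]
tool_rot: [180.0, 0.0, 90.0]
force: [0.5, 0.1, -0.2]
grip_width: 0.0867
grasp_force: 0.0
```

Call:
{"op": "jog_arm", "data": {"motion": [[[-0.2,-0.05,0,0,0,0,0],[-0.4,-0.1,0,0,0,0,0],[-0.6,-0.15,0,0,0,0,0],[-0.8,-0.2,0,0,0,0,0],[-1.0,-0.25,0,0,0,0,0]]]}}

```text
time_s: 56.45
tool_pos: [0.4808, -0.2175, 0.2538]
tool_rot: [180.0, 0.0, 90.0]
force: [0.2, -0.3, 0.6]
grip_width: 0.0868
grasp_force: 0.0
```

Call:
{"op": "jog_arm", "data": {"motion": [[[-0.2,-0.05,0,0,0,0,0],[-0.4,-0.1,0,0,0,0,0],[-0.6,-0.15,0,0,0,0,0],[-0.8,-0.2,0,0,0,0,0],[-1.0,-0.25,0,0,0,0,0]]]}}

```text
time_s: 56.95
tool_pos: [0.4559, -0.3175, 0.2538]
tool_rot: [180.0, 0.0, 90.1]
force: [0.5, -0.0, 0.3]
grip_width: 0.0872
grasp_force: 0.0
```

Call:
{"op": "jog_arm", "data": {"motion": [[[-0.1,0,0,0,0,0,0],[-0.13,0,0,0,0,0,0],[-0.13,0,0,0,0,0,0],[-0.13,0,0,0,0,0,0],[-0.13,0,0,0,0,0,0]]]}}

```text
time_s: 57.45
tool_pos: [0.4565, -0.3286, 0.2532]
tool_rot: [180.0, -0.0, 90.1]
force: [0.7, 0.7, -0.5]
grip_width: 0.0874
grasp_force: 0.0
```

```bash
python3 - <<'E'
from m import *
p,d=env.read_camera("top")
r,e,zz,k=top(p,d,"green",.172,(260,220,325,285));print(np.round(r[0],1),np.round(r[1],1),np.round(e[0],1),e[1],zz,k)
E
```

```text
[554.8  83.2] [43.7 44.6] [554.3  82.9] 23.832284927368164 0.17140832865273725 394
```

Green is exactly back. Now amber.

Call:
{"op": "jog_arm", "data": {"motion": [[[-0.01,0,0.25,0,0,0,0],[-0.01,0,0.5,0,0,0,0],[-0.01,0,0.7,0,0,0,0],[-0.01,0,0.86,0,0,0,0],[-0.01,0,0.93,0,0,0,0]]]}}

```text
time_s: 58.0
tool_pos: [0.4553, -0.3298, 0.1584]
tool_rot: [-179.9, -0.1, 90.1]
force: [0.4, 0.3, 0.2]
grip_width: 0.0873
grasp_force: 0.0
```

Call:
{"op": "jog_arm", "data": {"motion": [[[0,0,0,0,0,0,0.3],[0,0,0,0,0,0,1],[0,0,0,0,0,0,1],[0,0,0,0,0,0,1],[0,0,0,0,0,0,1]]]}}

```text
time_s: 58.5
tool_pos: [0.4562, -0.331, 0.1607]
tool_rot: [180.0, 0.0, 90.0]
force: [-0.7, 0.1, 0.4]
grip_width: 0.055
grasp_force: 0.0
```

Call:
{"op": "jog_arm", "data": {"motion": [[[0,0,0,0,0,0,1],[0,0,0,0,0,0,1],[0,0,0,0,0,0,1],[0,0,0,0,0,0,1],[0,0,0,0,0,0,1]]]}}

```text
time_s: 59.0
tool_pos: [0.4559, -0.331, 0.1604]
tool_rot: [180.0, 0.0, 90.0]
force: [-1.0, 0.8, 2.8]
grip_width: 0.0471
grasp_force: 25.0
```

Call:
{"op": "jog_arm", "data": {"motion": [[[0,0,-0.08,0,0,0,1],[0,0,-0.25,0,0,0,1],[0,0,-0.45,0,0,0,1],[0,0,-0.7,0,0,0,1],[0,0,-0.9,0,0,0,1]]]}}

```text
time_s: 59.5
tool_pos: [0.4557, -0.3305, 0.2506]
tool_rot: [-180.0, -0.0, 90.0]
force: [-0.0, -0.0, -3.7]
grip_width: 0.0472
grasp_force: 25.0
```

Call:
{"op": "jog_arm", "data": {"motion": [[[0.1,0.05,0,0,0,0,1],[0.25,0.13,0,0,0,0,1],[0.42,0.23,0,0,0,0,1],[0.6,0.33,0,0,0,0,1],[0.78,0.43,0,0,0,0,1]]]}}

```text
time_s: 60.0
tool_pos: [0.4987, -0.2505, 0.248]
tool_rot: [-179.9, -0.1, 90.1]
force: [0.4, 0.4, -4.6]
grip_width: 0.0471
grasp_force: 25.0
```

Call:
{"op": "jog_arm", "data": {"motion": [[[0.16,0.08,0,0,0,0,1],[0.32,0.16,0,0,0,0,1],[0.48,0.24,0,0,0,0,1],[0.64,0.32,0,0,0,0,1],[0.79,0.4,0,0,0,0,1]]]}}

```text
time_s: 60.5
tool_pos: [0.5384, -0.1714, 0.248]
tool_rot: [-179.8, -0.1, 90.1]
force: [0.6, 0.5, -3.5]
grip_width: 0.0476
grasp_force: 25.0
```

Call:
{"op": "jog_arm", "data": {"motion": [[[0.16,0.04,0,0,0,0,1],[0.32,0.08,0,0,0,0,1],[0.48,0.12,0,0,0,0,1],[0.64,0.16,0,0,0,0,1],[0.79,0.2,0,0,0,0,1]]]}}

```text
time_s: 61.0
tool_pos: [0.558, -0.0925, 0.248]
tool_rot: [-179.8, -0.1, 90.1]
force: [0.3, 0.2, -3.1]
grip_width: 0.0473
grasp_force: 25.0
```

Call:
{"op": "jog_arm", "data": {"motion": [[[0.2,0,0,0,0,0,1],[0.4,0,0,0,0,0,1],[0.58,0,0,0,0,0,1],[0.72,0,0,0,0,0,1],[0.78,0,0,0,0,0,1]]]}}

```text
time_s: 61.5
tool_pos: [0.558, -0.0141, 0.249]
tool_rot: [-179.9, -0.1, 90.2]
force: [0.7, 0.2, -3.4]
grip_width: 0.0469
grasp_force: 25.0
```

Call:
{"op": "jog_arm", "data": {"motion": [[[0,0,0,0,0,0,1],[0,0,0,0,0,0,1],[0,0,0,0,0,0,1],[0,0,0,0,0,0,1]]]}}

```text
time_s: 61.9
tool_pos: [0.5588, -0.0179, 0.25]
tool_rot: [-180.0, 0.0, 89.9]
force: [0.8, 0.1, -3.8]
grip_width: 0.0475
grasp_force: 25.0
```

Call:
{"op": "jog_arm", "data": {"motion": [[[0,0,0.2,0,0,0,1],[0,0,0.4,0,0,0,1],[0,0,0.6,0,0,0,1],[0,0,0.75,0,0,0,1],[0,0,0.85,0,0,0,1]]]}}

```text
time_s: 62.4
tool_pos: [0.5583, -0.0173, 0.1638]
tool_rot: [-179.9, -0.0, 90.0]
force: [0.2, -0.2, -4.6]
grip_width: 0.0476
grasp_force: 25.0
```

Call:
{"op": "jog_arm", "data": {"motion": [[[0,0,0,0,0,0,1],[0,0,0.02,0,0,0,1],[0,0,0.04,0,0,0,1],[0,0,0.06,0,0,0,1],[0,0,0.07,0,0,0,1]]]}}

```text
time_s: 62.9
tool_pos: [0.559, -0.0168, 0.1583]
tool_rot: [180.0, 0.0, 90.0]
force: [0.9, 0.3, -3.2]
grip_width: 0.047
grasp_force: 25.0
```

Call:
{"op": "jog_arm", "data": {"motion": [[[0,0,0.01,0,0,0,1],[0,0,0.02,0,0,0,1],[0,0,0.025,0,0,0,1],[0,0,0.025,0,0,0,1]]]}}

```text
time_s: 63.3
tool_pos: [0.5589, -0.0168, 0.1564]
tool_rot: [180.0, 0.0, 90.0]
force: [-1.7, 1.4, 3.7]
grip_width: 0.0472
grasp_force: 25.0
```

Call:
{"op": "jog_arm", "data": {"motion": [[[0,0,0,0,0,0,0.2],[0,0,0,0,0,0,0],[0,0,0,0,0,0,0],[0,0,0,0,0,0,0],[0,0,0,0,0,0,0]]]}}

```text
time_s: 63.8
tool_pos: [0.5588, -0.0168, 0.1555]
tool_rot: [180.0, 0.0, 90.0]
force: [0.4, 0.0, -0.2]
grip_width: 0.0797
grasp_force: 0.0
```

Call:
{"op": "jog_arm", "data": {"motion": [[[0,0,-0.08,0,0,0,0],[0,0,-0.25,0,0,0,0],[0,0,-0.5,0,0,0,0],[0,0,-0.75,0,0,0,0],[0,0,-1.0,0,0,0,0]]]}}

```text
time_s: 64.3
tool_pos: [0.5588, -0.0167, 0.2571]
tool_rot: [180.0, 0.0, 90.0]
force: [0.2, 0.4, 0.8]
grip_width: 0.0869
grasp_force: 0.0
```

Call:
{"op": "jog_arm", "data": {"motion": [[[-0.2,0,0,0,0,0,0],[-0.4,0,0,0,0,0,0],[-0.6,0,0,0,0,0,0],[-0.8,0,0,0,0,0,0],[-1.0,0,0,0,0,0,0]]]}}

```text
time_s: 64.8
tool_pos: [0.5589, -0.1175, 0.2562]
tool_rot: [180.0, 0.0, 90.0]
force: [0.3, 0.1, -0.2]
grip_width: 0.0872
grasp_force: 0.0
```

Call:
{"op": "jog_arm", "data": {"motion": [[[-0.2,0,0,0,0,0,0],[-0.4,0,0,0,0,0,0],[-0.6,0,0,0,0,0,0],[-0.8,0,0,0,0,0,0],[-1.0,0,0,0,0,0,0]]]}}

```text
time_s: 65.3
tool_pos: [0.5589, -0.2179, 0.256]
tool_rot: [180.0, 0.0, 90.0]
force: [1.0, -0.4, -0.7]
grip_width: 0.087
grasp_force: 0.0
```

Call:
{"op": "jog_arm", "data": {"motion": [[[0,0,0,0,0,0,0],[0,0,0,0,0,0,0],[0,0,0,0,0,0,0],[0,0,0,0,0,0,0]]]}}

```text
time_s: 65.7
tool_pos: [0.5592, -0.2152, 0.2557]
tool_rot: [180.0, -0.0, 90.2]
force: [-0.1, 1.1, -0.3]
grip_width: 0.087
grasp_force: 0.0
```

```bash
python3 - <<'E'
from m import *
p,d=env.read_camera("top");cv2.imwrite('pics/end.png',p[:,:,::-1])
for n,col,z,b in [("jg","green",.172,(260,220,325,285)),("ja","amber",.172,(318,225,360,275)),("tb","blue",.080,(150,225,225,290)),("tr","red",.080,(180,280,230,340))]:
    r,e,zz,k=top(p,d,col,z,b);print(n,np.round(r[0],1),np.round(r[1],1),np.round(e[0],1),zz,k)
E
```

```text
jg [554.8  83.2] [43.7 44.6] [554.3  82.9] 0.17161444513943502 394
ja [558.4 -16.7] [45.8 46.5] [558.5 -16.9] 0.17192305768903005 400
tb [580.9 340.5] [43.1 40.7] [581.  340.3] 0.07907980103604295 289
tr [454.  302.5] [43.7 40.5] [454.5 302.3] 0.07901575169411623 300
```

View pics/end.png

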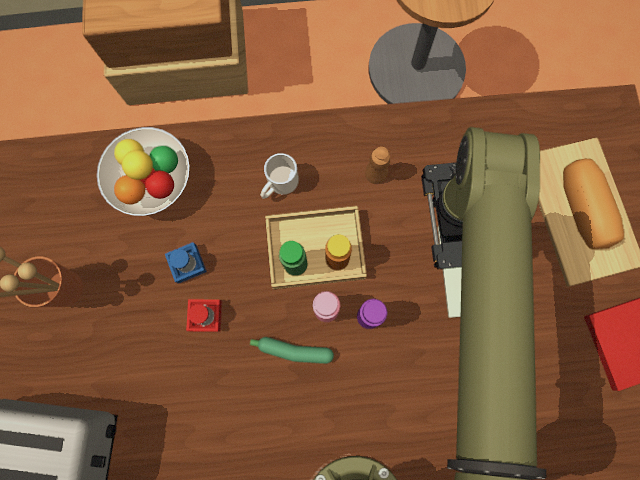

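The view shows the jars back at (292,250) and (339,245), within 1 mm of their starting spots. The tins are home at (184,261) and (203,315), and the mug and mill have not moved.

```bash
python3 -c "
from cell import env
print(env.sign_off())"
```

```text
the job is handed in; nothing more can be done
None
```

I handed the job in at about 66 s: both tins are clicked home in their own holders, both jars are back upright within 1 mm of where they stood by camera, and the mug and mill look undisturbed; sign-off returned no verdict.

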